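# Open the bench cupboard past its hidden safety catch

## Task

Open the small grey cupboard on the desk. Its door stops a few centimetres ajar on a child-safety catch: draw it ajar by the handle until the catch holds it, then reach down through the gap at the top of the door, press the catch's white plate down and, keeping it pressed, draw the door on past the catch. Swing the door wide open, about square to the cupboard, and leave it so; do not wrench the catch, and leave the carton and the label roll on the cupboard and the things round it where they are.

Things in the scene. Friction and masses are not known exactly. Their poses are not given: they have to be found in the camera images.
- cupboard: small grey steel bench cupboard, 160 mm deep (x), 260 wide (y), 220 high. Origin: centre of its underside; x points from front to back, y to the hinge side, z up. Its body's front is at x = -80 mm; the shut door lies before it, x = -96 to -81, 12 to 212 mm above the desk. The carton on top blocks an upright hand over the gap: lean the hand back towards the robot 20 to 40 degrees
- door (a joint): door angle about its upright hinge, rad: 0 shut, grows as the free edge swings out towards the robot (clockwise from above), end stop 1.75. It turns easily and stays where left. The catch stops it at about 0.30 unless pressed; there the gap between the door's inner face and the cupboard's body is about 58 mm wide at the catch
- door_hinge (a point): point on the hinge axis at the height of the door's top edge (212 mm above the desk); the axis is the outer left corner of the door, 96 mm before and 130 mm left of the cupboard's origin. Axes turn with the door: x from outer to inner face (inner face at x = +15 mm), -y along the door to its free edge, 260 mm away
- door_handle (a point): grip point on the upright bar of the door's D-shaped pull: steel bar 10 mm thick, 112 to 192 mm above the desk, 34 mm off the outer face, 228 mm from the hinge. The point is on the bar, 172 mm above the desk, and moves with the door
- catch_plate (a point): centre of the top face of the catch's white ribbed plate, 46 x 46 mm, inside the door, 190 mm from the hinge, reaching to 47 mm from the inner face; 189 mm above the desk, 23 mm below the door's top edge. From it a tongue with an upturned hook runs in under the cupboard's top. Moves with door and plate; axes as the door's
- catch (a joint): how far the plate is pressed straight down against its spring, m: 0 up, 0.018 fully down; 3 N to start, 6.4 N at the bottom. Pressed 0.011 or more its hook passes under the keeper and the door is free; keep it pressed until the door is past about 0.38 rad
- keeper: steel lug 52 mm wide and 14 mm deep under the front of the cupboard's top, on which the catch's hook bears. Its origin is that of the cupboard
- carton_mid (a point): centre of the loose white carton, 85 x 150 x 125 mm high, standing on the cupboard flush with its front, above the catch
- label_roll_mid (a point): centre of the loose roll of labels, 84 mm across, 38 high, lying on the cupboard above the hinge side
- mug: white mug, 89 mm high, on the desk to the right of the cupboard; origin at its underside
- note_block: block of notes, 76 x 76 x 22 mm, on the desk to the left of the cupboard; origin at its underside
- stapler: desk stapler, 134 mm long, 49 high, on the desk in front and to the right; origin at its underside
- code_scanner: pistol-shaped code scanner, 152 mm long, 50 high, on the desk in front and to the left; origin at its underside

How it is judged:
On the way, in this order (a step that is already met when the one before it is completed fails the run):
1. the door is drawn ajar until the catch holds it (value of joint door above 0.24 rad and value of joint catch below 0.004 m), for 0.2 s.
2. the catch is pressed down with the door ajar (value of joint door above 0.2 rad and value of joint catch above 0.009 m), for 0.1 s.
At the end, for the whole second after the job is handed in: the door stands wide open, more than 1.2 rad (69 degrees) from shut, at rest, with the catch sprung back up (pressed less than 4 mm) (value of joint door above 1.2 rad and velocity of joint door between -0.05 and 0.05 rad/s and value of joint catch below 0.004 m); the robot touches nothing.
It fails at once if the catch is wrenched: its hook is pulled against the keeper with more than 60 N (contact force between keeper and anything else above 60 N).
It fails at once if the carton or the label roll on the cupboard is shifted by more than 4 cm (distance of any of carton_mid, label_roll_mid from where it was at the start of the episode above 0.04 m).
It fails at once if the mug, note block, stapler or scanner is shifted by more than 4 cm (distance of any of mug, note_block, stapler, code_scanner from where it was at the start of the episode above 0.04 m).
It also fails if it takes over 46 s, if anything falls off the work surface, if the arm or the gripper's body presses on something with over 40 N, if the wrist force passes 120 N, or if a joint passes its speed limit or range.

## Robot

A 6-joint arm with a two-finger parallel gripper is mounted at the origin on a cart in front of the work surface, level with it; the furniture and walls round the work are solid. World frame = base frame: x ahead of the robot, y to its left, z up, the work surface at z = 0. Lengths are in m, angles in rad, forces in N, time in s.
With the tool pointing down it reaches from about 0.25 to 0.8 m from the base axis. Payload 3.9 kg.
Tool frame: the origin (TCP) lies midway between the tips of the shut fingers; the grasp point (between the pads) lies 19 mm behind it; z points along the fingers, y is the direction in which the jaws open and shut (so a half turn about z gives the same grasp; the last joint's range is limited). The gripper opens to 85 mm and grips with 20 to 120 N. Pads are 22 mm wide; open, the fingers measure 114 mm over their backs; the gripper's body (76 mm by 85 mm) begins 54 mm behind the grasp point. The pads swing forward as they close: fully open they stand 13 mm farther back than shut.
Start: joints at [1.26, 0.26, -0.138, 1.173, 0, 1.571], TCP at [0.161, 0.5, 0.206] pointing down, gripper open.
Joint ranges: [-2.78, 2.78], [-0.83, 1.72], [-1.28, 1.37], [-1.9, 2.12], [-1.57, 1.48], [-3.14, 3.14]. Speed limits (rad/s): [2.57, 2.57, 3.14, 3.14, 3.14, 3.14].

## Interface

Orientations are given as a rotation vector (axis times angle).
In Python, from rig import read_state, snapshot, camera_info, finish_job gives the robot as it stands.
- The arm moves only by the shell command python3 -m pendant 'ROWS' [OPENING]. ROWS is JSON, a list of rows, each an object with "slide": the shift along the world's x, y, z in mm, a list of three; "turn": the turn, a rotation vector about the world's x, y, z in degrees, a list of three. In form: [{"slide": [tx, ty, tz], "turn": [wx, wy, wz]}, ...]. A call has 1 to 12 rows; each row is the pose to reach, as a shift and turn from the pose commanded when the call began; what a row does not reach only later rows make up. A row lasts 1/12 s, in which the tool goes at most 41.7 mm and 7.16 degrees, less where a joint would pass 70% of its speed; a pose out of reach is approached as far as the arm can. A call with a gripper value outside its range is refused whole. OPENING is the finger opening in mm, from 0 to 85.4, set as the call begins (- or left out, the last holds). The fingers move at their own pace and stop on an object; the grip force is fixed at half the most. Time passes only in rows, so rows that repeat a pose let the fingers close. It gives the time, the measured TCP pose, the force and the opening at its end, in the units of the state.
- read_state(): the state, without advancing time (a new reading comes with each control period).
- snapshot(name): name is "scene" or "side" or "wrist"; returns (picture, depth): 480x640x3 uint8, red, green, blue; 480x640 float32, m along the optical axis (not along the pixel's ray), 0 where there is no reading.
- camera_info(name): a dict with "fovy" (degrees; the focal length in pixels is half the picture's height over the tangent of half this angle, whatever the lens; pixels are square), "cx", "cy" (the principal point, pixels), "R" (3x3) and "t" (3): a world point X has camera coordinates R X + t. Camera axes: x right, y down, z forward; pixel columns grow to the right and rows downward; lengths in m; the calibration is good to about 2 mm. A picture is of the moment at which its call begins: read the wrist's pose just before it. camera_info takes no time and is no camera call; for the wrist camera it gives the pose at the moment of the call.
- finish_job(): hands the job in, once; it reports no verdict.
The state is a dict: "clock": time; "joint_positions": joint angles; "qvel": joint speeds; "joint_torque": joint torques, N m; "tcp_pos": TCP position; "tcp_rot": TCP orientation; "force": force on the tool from outside, world axes, zero at the start; "wrist_torque": the same for the moment, N m; "width": finger opening in m.
Only numpy, scipy, OpenCV 4.12 (cv2) and the standard library are available. Lean on these libraries where they do the work, as an engineer would, in place of code of your own. Each camera call takes 0.05 s, during which the arm holds its last target.

## Working session

There is one attempt and no reset: what is moved stays moved. The work goes in short steps, Python scripts to look and compute and a shell command to move; the robot and the scene stay as the last step left them, time stands still between calls to the robot, and variables do not carry over. Pictures are saved under pics/ and viewed, and the job is handed in when it is done.

```bash
ls; mkdir -p pics; python3 - <<'E'
from rig import *
import cv2,numpy as np
s=read_state(); print({k:np.round(v,3).tolist() for k,v in s.items()})
for n in ["scene","side","wrist"]:
    p,d=snapshot(n); cv2.imwrite(f"pics/{n}0.png",p[:,:,::-1]); np.save(f"pics/{n}0.npy",d)
    c=camera_info(n); print(n,{k:np.round(v,3).tolist() for k,v in c.items()})
    np.savez(f"pics/{n}0cam.npz",**c)
E
```

```text
pics
{'clock': 0.0, 'joint_positions': [1.26, 0.261, -0.139, 1.173, -0.0, 1.571], 'qvel': [-0.001, 0.001, -0.001, -0.001, -0.001, -0.001], 'joint_torque': [-0.001, -40.568, 25.392, 0.019, 0.0, -0.0], 'tcp_pos': [0.16, 0.499, 0.205], 'tcp_rot': [-0.486, -3.103, 0.003], 'force': [1.174, 1.091, -0.107], 'wrist_torque': [0.05, 0.001, 0.011], 'width': 0.085}
scene {'fovy': 46.244, 'cx': 324.257, 'cy': 233.91, 'R': [[-0.595, -0.803, -0.016], [-0.654, 0.496, -0.571], [0.466, -0.33, -0.821]], 't': [0.306, 0.457, 1.516]}
side {'fovy': 54.853, 'cx': 320.254, 'cy': 240.174, 'R': [[-0.998, -0.055, 0.003], [-0.041, 0.716, -0.697], [0.037, -0.696, -0.717]], 't': [0.518, 0.187, 1.163]}
wrist {'fovy': 60.63, 'cx': 319.507, 'cy': 249.832, 'R': [[0.305, 0.952, -0.001], [0.917, -0.294, 0.271], [0.258, -0.083, -0.963]], 't': [-0.524, -0.035, 0.378]}
```

View pics/scene0.png

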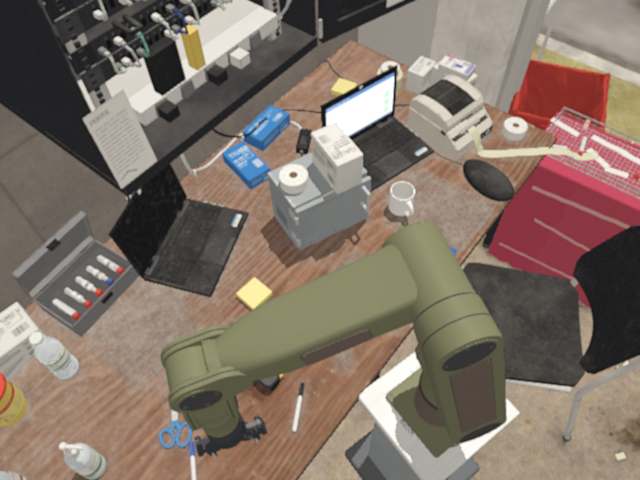

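View pics/side0.png

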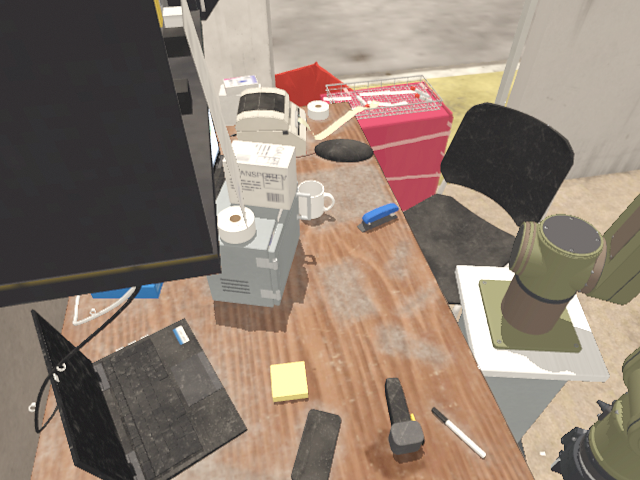

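View pics/wrist0.png

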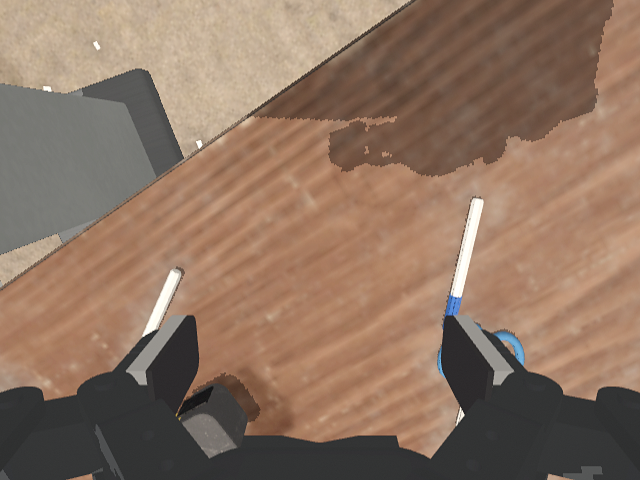

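The scene view shows the cupboard at about (320,200), with the carton at (337,155) and the roll at (293,178). The side view shows the cupboard at (255,240) with the handle near (305,260). Next I fit the cupboard's pose from the depth points.

```bash
cat > h.py <<'E'
import numpy as np,cv2
from rig import *
def cloud(d,c):
    f=240/np.tan(np.radians(float(c["fovy"])/2)); v,u=np.mgrid[0:480,0:640]
    P=np.stack([(u-c["cx"])/f*d,(v-c["cy"])/f*d,d],-1)
    return (P-c["t"])@np.array(c["R"])
def proj(X,c):
    f=240/np.tan(np.radians(float(c["fovy"])/2)); p=np.atleast_2d(X)@np.array(c["R"]).T+c["t"]
    return p[:,:2]/p[:,2:]*f+[c["cx"],c["cy"]]
E
python3 - <<'E'
from h import *
for n in ["scene","side"]:
    d=np.load(f"pics/{n}0.npy"); c=np.load(f"pics/{n}0cam.npz"); W=cloud(d,c)
    im=cv2.imread(f"pics/{n}0.png")
    b=(250,110,400,260) if n=="scene" else (190,120,350,320)
    cv2.imwrite(f"pics/{n}crop.png",cv2.resize(im[b[1]:b[3],b[0]:b[2]],None,fx=3.6 if n=="scene" else 2.8,fy=3.6 if n=="scene" else 2.8,interpolation=2))
    w=W[b[1]:b[3],b[0]:b[2]]; ok=d[b[1]:b[3],b[0]:b[2]]>0
    z=w[...,2]
    for nm,lo,hi in [("cuptop",.212,.228),("carton",.335,.355),("roll",.25,.266)]:
        m=((z>lo)&(z<hi)&ok).astype(np.uint8); m=cv2.morphologyEx(m,cv2.MORPH_OPEN,np.ones((3,3)))
        k,l,st,ce=cv2.connectedComponentsWithStats(m)
        if k<2: continue
        i=1+np.argmax(st[1:,4]); q=w[l==i]
        r=cv2.minAreaRect((q[:,:2]*1000).astype(np.float32)); print(n,nm,st[i],"z",np.median(q[:,2]).round(4),r, cv2.boxPoints(r).round().tolist())
    np.save(f"pics/{n}w.npy",W)
E
```

```text
scene cuptop [  18   43   66   55 1286] z 0.2197 ((710.92529296875, -63.092437744140625), (153.30963134765625, 169.0115966796875), 83.5923080444336) [[618.0, -130.0], [786.0, -149.0], [803.0, 4.0], [636.0, 23.0]]
scene carton [  62   13   51   45 1252] z 0.345 ((669.504150390625, -164.04270935058594), (89.01202392578125, 159.02732849121094), 83.55227661132812) [[585.0, -199.0], [744.0, -217.0], [754.0, -129.0], [595.0, -111.0]]
scene roll [ 29  54  29  23 480] z 0.2576 ((711.90673828125, -37.76695251464844), (83.3272705078125, 86.308837890625), 45.062843322753906) [[652.0, -37.0], [713.0, -98.0], [772.0, -39.0], [711.0, 22.0]]
side cuptop [  29   83   61   49 1291] z 0.2189 ((688.0422973632812, -54.718833923339844), (143.04547119140625, 115.20794677734375), 84.64911651611328) [[624.0, -121.0], [739.0, -131.0], [752.0, 11.0], [637.0, 22.0]]
side carton [  42   21   64   30 1447] z 0.3441 ((667.4103393554688, -162.82638549804688), (88.57897186279297, 149.0689239501953), 83.48977661132812) [[588.0, -198.0], [736.0, -215.0], [746.0, -127.0], [598.0, -110.0]]
side roll [ 28  87  29  28 583] z 0.2568 ((722.076171875, -32.10798645019531), (58.060401916503906, 86.1458740234375), 21.222558975219727) [[679.0, -2.0], [711.0, -83.0], [765.0, -62.0], [734.0, 19.0]]
```

View pics/scenecrop.png

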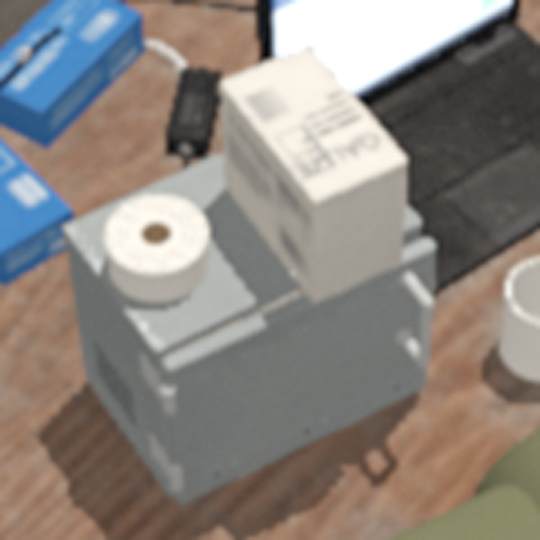

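View pics/sidecrop.png

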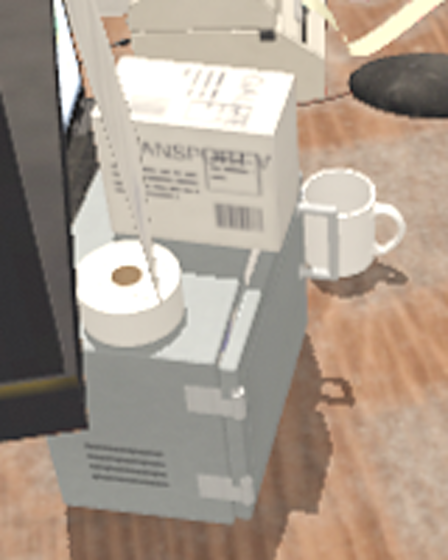

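```bash
python3 - <<'E'
from h import *
out={}
for n in ["scene","side"]:
    W=np.load(f"pics/{n}w.npy"); 
    m=(W[...,2]>.03)&(W[...,2]<.20)&(W[...,0]>.5)&(W[...,0]<.72)&(W[...,1]>-.27)&(W[...,1]<.06)
    q=W[m]; yaw=np.radians(-6.45); ex=np.array([np.cos(yaw),np.sin(yaw)]); ey=np.array([-ex[1],ex[0]])
    a=q[:,:2]@ex; b=q[:,:2]@ey; print(n,len(q))
    h,e=np.histogram(a,bins=np.arange(.5,.72,.005)); print("a",[(round(x,3),int(k)) for x,k in zip(e,h) if k>15])
    h,e=np.histogram(b,bins=np.arange(-.25,.15,.005)); print("b",[(round(x,3),int(k)) for x,k in zip(e,h) if k>15])
    # front plane
    pk=.5
    for s in range(3):
        pass
    np.save(f"pics/{n}q.npy",q)
    # door front fit: use ransac via cv2.fitLine on candidates
    aa=np.histogram(a,bins=np.arange(.5,.72,.004)); i=np.argmax(aa[0]); c0=aa[1][i]+.002
    s=q[np.abs(a-c0)<.008]; l=cv2.fitLine((s[:,:2]*1000).astype(np.float32),cv2.DIST_HUBER,0,.01,.01).ravel(); print("front",l, "yaw",np.degrees(np.arctan2(-l[0]*np.sign(l[1]),abs(l[1]))), c0,len(s), (s[:,:2]@ey).min(),(s[:,:2]@ey).max(), np.percentile(s[:,2],[0,100]))
    aa=np.histogram(b,bins=np.arange(-.3,.15,.004)); i=np.argmax(aa[0]); c0=aa[1][i]+.002
    s=q[np.abs(b-c0)<.006]; l=cv2.fitLine((s[:,:2]*1000).astype(np.float32),cv2.DIST_HUBER,0,.01,.01).ravel(); print("sideplane",l,"yaw",np.degrees(np.arctan(l[1]/l[0])),c0,len(s),(s[:,:2]@ex).min(),(s[:,:2]@ex).max())
E
```

```text
scene 2818
a [(np.float64(0.575), 37), (np.float64(0.58), 21), (np.float64(0.605), 27), (np.float64(0.61), 848), (np.float64(0.615), 1348), (np.float64(0.62), 77), (np.float64(0.625), 16), (np.float64(0.63), 35), (np.float64(0.635), 31), (np.float64(0.64), 27), (np.float64(0.645), 20), (np.float64(0.65), 25), (np.float64(0.655), 19), (np.float64(0.66), 17), (np.float64(0.665), 26), (np.float64(0.67), 24), (np.float64(0.675), 19), (np.float64(0.68), 20), (np.float64(0.685), 21), (np.float64(0.69), 29), (np.float64(0.695), 22), (np.float64(0.705), 20), (np.float64(0.71), 24)]
b [(np.float64(-0.17), 22), (np.float64(-0.165), 22), (np.float64(-0.16), 28), (np.float64(-0.155), 31), (np.float64(-0.15), 33), (np.float64(-0.145), 58), (np.float64(-0.14), 99), (np.float64(-0.135), 65), (np.float64(-0.13), 45), (np.float64(-0.125), 43), (np.float64(-0.12), 45), (np.float64(-0.115), 46), (np.float64(-0.11), 46), (np.float64(-0.105), 47), (np.float64(-0.1), 49), (np.float64(-0.095), 43), (np.float64(-0.09), 48), (np.float64(-0.085), 45), (np.float64(-0.08), 47), (np.float64(-0.075), 49), (np.flo
[... 2648 characters left out ...]
015), 29), (np.float64(0.02), 27), (np.float64(0.025), 28), (np.float64(0.03), 25), (np.float64(0.035), 27), (np.float64(0.04), 29), (np.float64(0.045), 27), (np.float64(0.05), 30), (np.float64(0.055), 29), (np.float64(0.06), 37), (np.float64(0.065), 33), (np.float64(0.07), 19), (np.float64(0.075), 17), (np.float64(0.08), 57), (np.float64(0.085), 696), (np.float64(0.09), 1172)]
front [ 1.1899445e-01  9.9289495e-01  6.0771411e+02 -9.1180359e+01] yaw -6.834073 0.6140000000000001 1376 -0.16622496935208042 0.09601799251862139 [0.03009444 0.19980554]
sideplane [ 9.9631894e-01 -8.5723862e-02  6.7232672e+02  1.4961610e+01] yaw -4.917651 0.09000000000000036 1903 0.6093276946942066 0.7143853920257065
```

```bash
cat >> h.py <<'E'
from scipy.spatial.transform import Rotation as Ro
YAW=np.radians(-6.6); ex=np.array([np.cos(YAW),np.sin(YAW),0]); ey=np.array([-ex[1],ex[0],0]); ez=np.array([0,0,1.])
HINGE=.615*ex+.0905*ey
def door(th,along,off,z):  # off = from outer face inward
    r=Ro.from_rotvec([0,0,-th]); return HINGE+r.apply(-ey)*along+r.apply(ex)*off+ez*z
def tool(psi,L):
    psi,L=np.radians([psi,L]); u=np.array([np.cos(psi),np.sin(psi),0])
    z=u*np.sin(L)-ez*np.cos(L); y=np.array([-u[1],u[0],0])*-1
    x=np.cross(y,z)
    # want x along -u
    if x@u>0: y=-y; x=-x
    return Ro.from_matrix(np.c_[x,y,z])
def go(p,R,s=None):
    s=s or read_state(); R0=Ro.from_rotvec(s["tcp_rot"])
    print("slide",((p-np.array(s["tcp_pos"]))*1000).round(1).tolist(),"turn",np.degrees((R*R0.inv()).as_rotvec()).round(1).tolist())
def bp(p,R): return p+.019*R.apply([0,0,1])
E
python3 - <<'E'
from h import *
s=read_state(); print(Ro.from_rotvec(s["tcp_rot"]).as_matrix().round(2).tolist())
R=tool(-7,25); print(R.as_matrix().round(2).tolist(),np.linalg.det(R.as_matrix()))
b=door(0,.228,-.034,.170); print("bar",b)
u=np.array([np.cos(np.radians(-7)),np.sin(np.radians(-7)),0])
go(bp(b,R)-.10*u+[0,0,.05],R)
go(bp(b,R)-.10*u,R)
go(bp(b,R),R)
# check bar & mug by cloud
for n in["scene","side"]:
    W=np.load(f"pics/{n}w.npy").reshape(-1,3)
    q=(W-HINGE); a=q@ex;bb=q@ey
    m=(a<-.02)&(a>-.06)&(bb<-.15)&(bb>-.27)&(W[:,2]>.08)&(W[:,2]<.23)
    if m.sum(): print(n,m.sum(),np.c_[a,bb,W[:,2]][m].min(0),np.median(np.c_[a,bb,W[:,2]][m],0),np.c_[a,bb,W[:,2]][m].max(0))
E
```

```text
[[-0.95, 0.31, -0.0], [0.31, 0.95, -0.0], [0.0, -0.0, -1.0]]
[[-0.9, 0.12, 0.42], [0.11, 0.99, -0.05], [-0.42, -0.0, -0.91]] 0.9999999999999996
bar [ 0.56134572 -0.20336724  0.17      ]
slide [309.7, -691.5, -2.7] turn [-5.3, -24.5, 10.7]
slide [309.7, -691.5, -52.7] turn [-5.3, -24.5, 10.7]
slide [409.0, -703.7, -52.7] turn [-5.3, -24.5, 10.7]
scene 76 [-0.04124162 -0.23403924  0.10849807] [-0.03511699 -0.22696902  0.16191254] [-0.02076187 -0.22083358  0.2018851 ]
side 127 [-0.0397135  -0.23104752  0.10878028] [-0.03352319 -0.22397056  0.15919628] [-0.02008069 -0.21949972  0.19736636]
```

```bash
python3 -m pendant '[{"slide":[30,-30,30],"turn":[0,0,0]},{"slide":[310,-690,30],"turn":[-5.3,-24.5,10.7]},{"slide":[310,-690,30],"turn":[-5.3,-24.5,10.7]},{"slide":[310,-690,30],"turn":[-5.3,-24.5,10.7]},{"slide":[310,-690,30],"turn":[-5.3,-24.5,10.7]},{"slide":[310,-690,30],"turn":[-5.3,-24.5,10.7]},{"slide":[310,-690,30],"turn":[-5.3,-24.5,10.7]},{"slide":[310,-690,30],"turn":[-5.3,-24.5,10.7]},{"slide":[310,-690,30],"turn":[-5.3,-24.5,10.7]},{"slide":[310,-690,30],"turn":[-5.3,-24.5,10.7]},{"slide":[310,-690,30],"turn":[-5.3,-24.5,10.7]},{"slide":[310,-690,30],"turn":[-5.3,-24.5,10.7]}]' 60
python3 - <<'E'
from h import *
print(np.round(read_state()["joint_positions"],2))
R=tool(-7,25); b=door(0,.226,-.034,.170)
u=np.array([np.cos(np.radians(-7)),np.sin(np.radians(-7)),0])
go(bp(b,R)-.10*u,R)
E
```

```text
clock: 1.15
tcp_pos: [0.3598, 0.067, 0.2338]
tcp_rot: [0.163, 2.7, -0.034]
force: [0.3, 0.8, -0.3]
width: 0.0599
[ 0.37 -0.35 -0.75  0.79 -0.2   0.45]
slide [110.5, -257.1, -81.0] turn [-0.1, 0.1, -0.1]
```

```bash
python3 -m pendant '[{"slide":[110,-257,-40],"turn":[0,0,0]},{"slide":[110,-257,-40],"turn":[0,0,0]},{"slide":[110,-257,-40],"turn":[0,0,0]},{"slide":[110,-257,-40],"turn":[0,0,0]},{"slide":[110,-257,-40],"turn":[0,0,0]},{"slide":[110,-257,-40],"turn":[0,0,0]},{"slide":[110,-257,-40],"turn":[0,0,0]},{"slide":[110,-257,-81],"turn":[0,0,0]},{"slide":[110,-257,-81],"turn":[0,0,0]},{"slide":[110,-257,-81],"turn":[0,0,0]}]' 60
python3 - <<'E'
from h import *
print(np.round(read_state()["joint_positions"],2))
R=tool(-7,25); b=door(0,.226,-.034,.170)
go(bp(b,R),R)
for n in ["side","wrist"]:
    p,d=snapshot(n); cv2.imwrite(f"pics/{n}1.png",p[:,:,::-1])
E
```

```text
clock: 1.98
tcp_pos: [0.4665, -0.1873, 0.1489]
tcp_rot: [0.168, 2.709, -0.03]
force: [-0.1, -1.2, 0.7]
width: 0.06
[-0.49 -0.02 -0.74  0.44  0.15 -0.33]
slide [103.0, -15.1, 3.9] turn [-0.3, -0.5, 0.0]
```

View pics/wrist1.png

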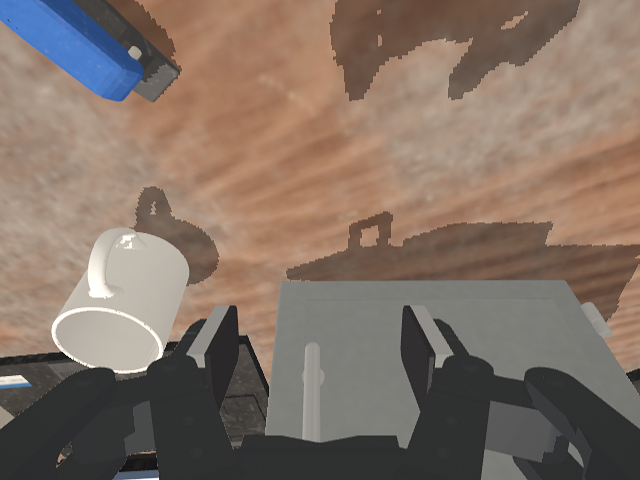

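View pics/side1.png

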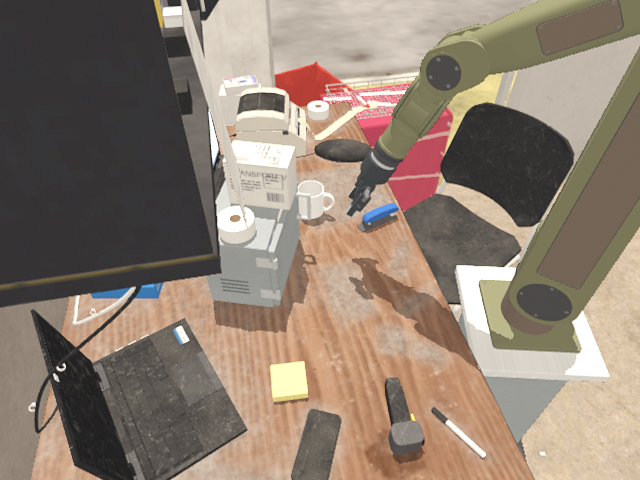

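The wrist view shows the handle bar at (312,380), centred between the pads at x≈225 and 415. The mug is clear at the left, so I move in.

```bash
python3 -m pendant '[{"slide":[30,-4,1],"turn":[0,0,0]},{"slide":[60,-8,2],"turn":[0,0,0]},{"slide":[80,-11,3],"turn":[0,0,0]},{"slide":[92,-13,4],"turn":[0,0,0]},{"slide":[103,-15,4],"turn":[0,0,0]},{"slide":[103,-15,4],"turn":[0,0,0]}]' 60
python3 -m pendant '[{"slide":[0,0,0],"turn":[0,0,0]},{"slide":[0,0,0],"turn":[0,0,0]},{"slide":[0,0,0],"turn":[0,0,0]},{"slide":[0,0,0],"turn":[0,0,0]},{"slide":[0,0,0],"turn":[0,0,0]},{"slide":[0,0,0],"turn":[0,0,0]}]' 0
python3 - <<'E'
from h import *
R=tool(-7,25); b=door(0,.226,-.034,.170)
go(bp(b,R),R)
b0=bp(b,R)
for th in [.05,.1,.15,.2,.25,.29,.31]:
    R2=tool(-7-np.degrees(th),25); p=bp(door(th,.226,-.034,.170),R2)
    print(th,((p-b0)*1000).round(1), np.degrees((R2*R.inv()).as_rotvec()).round(1))
for n in ["wrist"]:
    p,d=snapshot(n); cv2.imwrite(f"pics/{n}2.png",p[:,:,::-1])
E
```

```text
clock: 2.58
tcp_pos: [0.5759, -0.2033, 0.1587]
tcp_rot: [0.161, 2.698, -0.036]
force: [0.3, -0.2, 0.7]
width: 0.0602
clock: 3.08
tcp_pos: [0.5719, -0.2052, 0.1565]
tcp_rot: [0.167, 2.702, -0.04]
force: [-1.6, -5.8, 0.2]
width: 0.0072
slide [-2.3, 2.8, -3.7] turn [0.1, -0.1, 0.1]
0.05 [-11.    2.9   0. ] [ 0.  -0.  -2.9]
0.1 [-21.9   6.3   0. ] [ 0.  -0.  -5.7]
0.15 [-32.5  10.2   0. ] [ 0.  -0.  -8.6]
0.2 [-43.   14.7   0. ] [ -0.   -0.  -11.5]
0.25 [-53.2  19.7   0. ] [ -0.    0.  -14.3]
0.29 [-61.2  24.1   0. ] [  0.   -0.  -16.6]
0.31 [-65.1  26.4   0. ] [  0.    0.  -17.8]
```

View pics/wrist2.png

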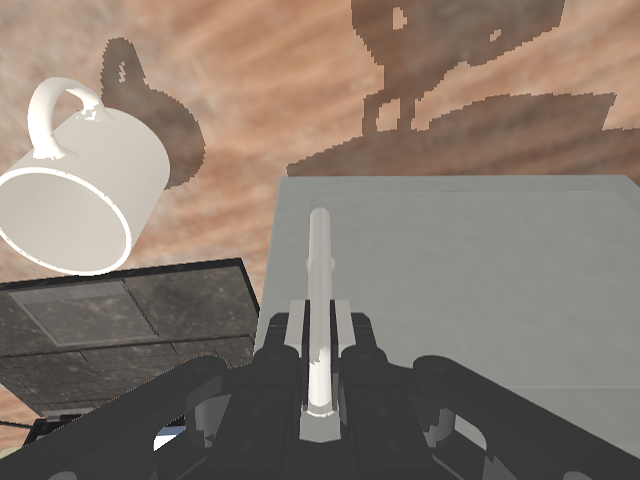

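The bar is gripped at (318,340). I draw the door along its arc, slowing near the catch.

```bash
python3 -m pendant '[{"slide":[-5,1,0],"turn":[0,0,-1.5]},{"slide":[-11,3,0],"turn":[0,0,-2.9]},{"slide":[-16,4.5,0],"turn":[0,0,-4.3]},{"slide":[-22,6.3,0],"turn":[0,0,-5.7]},{"slide":[-27,8,0],"turn":[0,0,-7.2]},{"slide":[-32.5,10.2,0],"turn":[0,0,-8.6]},{"slide":[-38,12.4,0],"turn":[0,0,-10]},{"slide":[-43,14.7,0],"turn":[0,0,-11.5]},{"slide":[-48,17,0],"turn":[0,0,-13]},{"slide":[-51,19,0],"turn":[0,0,-14]},{"slide":[-53,20,0],"turn":[0,0,-14.3]},{"slide":[-53,20,0],"turn":[0,0,-14.3]}]'

```

```text
clock: 4.13
tcp_pos: [0.5177, -0.1859, 0.1565]
tcp_rot: [0.505, 2.665, -0.118]
force: [-5.3, -7.1, 1.7]
width: 0.0074
```

```bash
python3 -m pendant '[{"slide":[-2,1,0],"turn":[0,0,-0.6]},{"slide":[-4,2,0],"turn":[0,0,-1.2]},{"slide":[-6,3,0],"turn":[0,0,-1.8]},{"slide":[-6,3,0],"turn":[0,0,-1.8]}]'; python3 -m pendant '[{"slide":[-1,0.5,0],"turn":[0,0,-0.4]},{"slide":[-2,1,0],"turn":[0,0,-0.6]},{"slide":[-2,1,0],"turn":[0,0,-0.6]}]'
python3 - <<'E'
from h import *
p,d=snapshot("scene"); cv2.imwrite("pics/scene3.png",p[:,:,::-1]); cv2.imwrite("pics/scene3c.png",cv2.resize(p[110:270,230:430,::-1],None,fx=3.5,fy=3.5,interpolation=2))
E
```

```text
clock: 4.47
tcp_pos: [0.5135, -0.1838, 0.1566]
tcp_rot: [0.547, 2.655, -0.128]
force: [3.3, -12.6, -7.2]
width: 0.0074
clock: 4.72
tcp_pos: [0.5131, -0.1837, 0.1567]
tcp_rot: [0.56, 2.65, -0.132]
force: [12.0, -15.4, -15.3]
width: 0.007
```

View pics/scene3c.png

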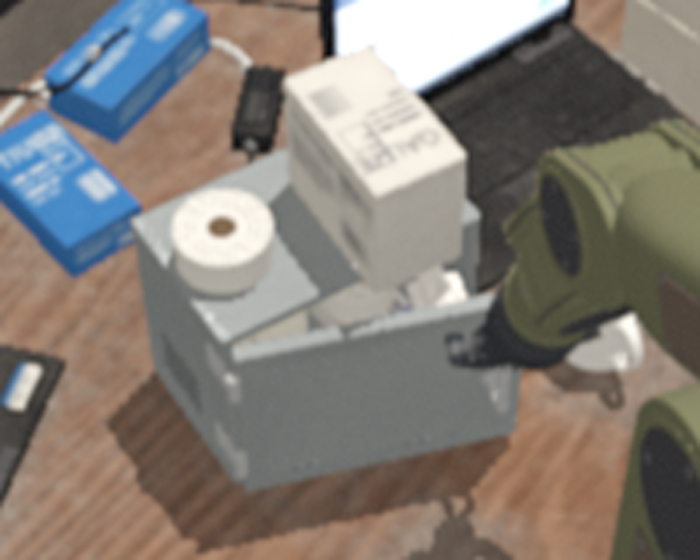

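The catch is holding: pull force rises and the door shows ajar. I ease off, release and back away.

```bash
python3 -m pendant '[{"slide":[1.5,-0.7,0],"turn":[0,0,0]},{"slide":[1.5,-0.7,0],"turn":[0,0,0]},{"slide":[1.5,-0.7,0],"turn":[0,0,0]},{"slide":[1.5,-0.7,0],"turn":[0,0,0]},{"slide":[1.5,-0.7,0],"turn":[0,0,0]}]' 60
python3 -m pendant '[{"slide":[-10,4,0],"turn":[0,0,0]},{"slide":[-30,12,0],"turn":[0,0,0]},{"slide":[-60,25,0],"turn":[0,0,0]},{"slide":[-90,40,20],"turn":[0,0,0]},{"slide":[-120,50,50],"turn":[0,0,0]},{"slide":[-140,60,80],"turn":[0,0,0]},{"slide":[-140,60,80],"turn":[0,0,0]},{"slide":[-140,60,80],"turn":[0,0,0]}]' 
python3 - <<'E'
from h import *
for n in ["scene","wrist","side"]:
    c=camera_info(n);p,d=snapshot(n); cv2.imwrite(f"pics/{n}4.png",p[:,:,::-1]); np.save(f"pics/{n}4w.npy",cloud(d,c)); np.savez(f"pics/{n}4cam.npz",**c)
    if n=="scene": cv2.imwrite("pics/scene4c.png",cv2.resize(p[110:270,230:430,::-1],None,fx=3.5,fy=3.5,interpolation=2))
    W=cloud(d,c); im=p.astype(int)
    q=(W-HINGE); a=q@ex;b=q@ey
    m=(a<.02)&(a>-.12)&(b<-.03)&(b>-.2)&(W[...,2]>.03)&(W[...,2]<.2)&(d>0)
    s=np.c_[a[m],b[m]]*1000
    if len(s)>50:
        l=cv2.fitLine(s.astype(np.float32),cv2.DIST_HUBER,0,.01,.01).ravel(); print(n,len(s),l,"theta",np.arctan(l[0]/l[1]), "a at b=0",l[2]-l[3]*l[0]/l[1])
E
```

```text
clock: 5.18
tcp_pos: [0.5132, -0.1797, 0.1566]
tcp_rot: [0.555, 2.655, -0.121]
force: [1.1, 0.8, -0.9]
width: 0.06
clock: 5.85
tcp_pos: [0.3737, -0.1196, 0.239]
tcp_rot: [0.554, 2.649, -0.121]
force: [0.8, -0.0, 0.6]
width: 0.0597
scene 1874 [   0.2584819    0.9660161  -29.439566  -114.29584  ] theta 0.26145038 a at b=0 1.143158
wrist 18859 [   0.2598009    0.9656622  -34.731434  -122.180435 ] theta 0.26281604 a at b=0 -1.860115
side 1662 [   0.25960463    0.965715    -30.485352   -110.42851   ] theta 0.2626128 a at b=0 -0.7998295
```

View pics/wrist4.png

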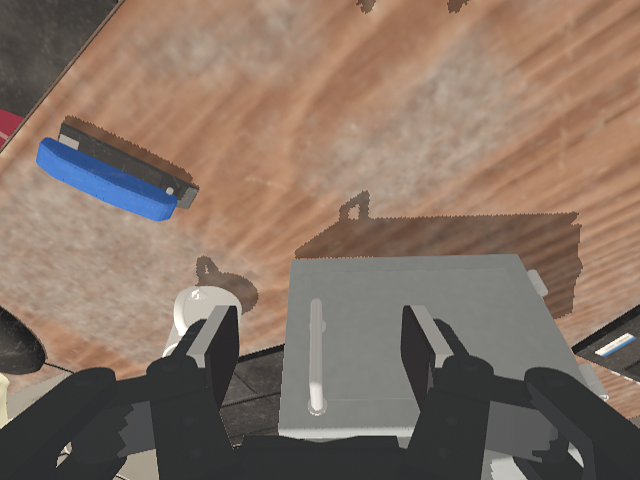

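View pics/scene4c.png

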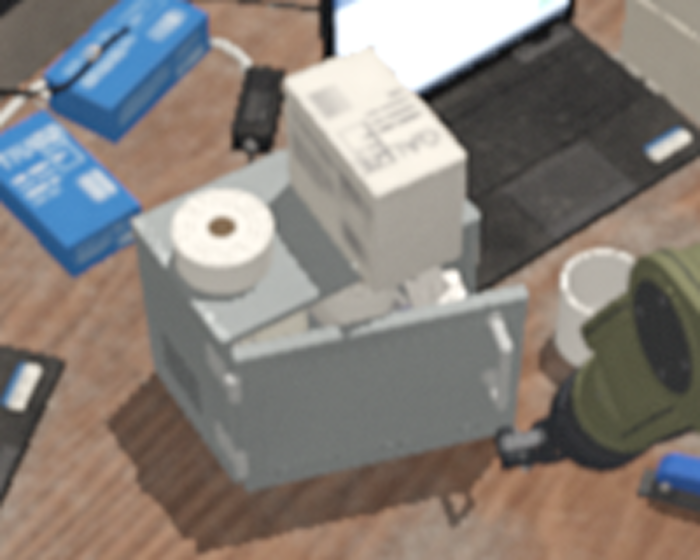

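Door reads about 0.262 rad in all three views, and the white plate is visible in the gap at scene crop (425,290). Next I work out the press.

```bash
python3 - <<'E'
from h import *
for n in ["scene","side"]:
    W=np.load(f"pics/{n}4w.npy").reshape(480,640,3); im=cv2.imread(f"pics/{n}4.png")
    th=.262; r=Ro.from_rotvec([0,0,-th]); q=W-HINGE
    al=q@-r.apply(ey)*1; off=q@r.apply(ex)
    m=(W[...,2]>.170)&(W[...,2]<.20)&(al>.1)&(al<.26)&(off>.017)&(off<.07)&(im.min(2)>190)
    if m.sum(): print(n,m.sum(),"al",np.percentile(al[m],[5,50,95]).round(3),"off",np.percentile(off[m],[5,50,95]).round(3),"z",np.percentile(W[...,2][m],[5,50,95]).round(3))
R=tool(-16,25); t=door(.262,.190,.015+.031,.1786); print(t)
go(t+[0,0,.06],R); go(t+[0,0,.025],R); go(t,R)
go(t+[0,0,.06]-.1*np.array([np.cos(np.radians(16)),-np.sin(np.radians(16)),0]),R)
E
```

```text
scene 41 al [0.194 0.205 0.212] off [0.032 0.043 0.061] z [0.185 0.19  0.194]
side 144 al [0.167 0.19  0.21 ] off [0.026 0.039 0.052] z [0.185 0.188 0.19 ]
[ 0.59411328 -0.17437192  0.1786    ]
slide [221.1, -54.6, 3.2] turn [-0.1, -0.1, 7.6]
slide [221.1, -54.6, -31.8] turn [-0.1, -0.1, 7.6]
slide [221.1, -54.6, -56.8] turn [-0.1, -0.1, 7.6]
slide [125.0, -27.0, 3.2] turn [-0.1, -0.1, 7.6]
```

```bash
python3 -m pendant '[{"slide":[30,-7,3],"turn":[0,0,3]},{"slide":[65,-14,8],"turn":[0,0,7.6]},{"slide":[100,-20,8],"turn":[0,0,7.6]},{"slide":[125,-27,8],"turn":[0,0,7.6]},{"slide":[155,-36,8],"turn":[0,0,7.6]},{"slide":[180,-43,8],"turn":[0,0,7.6]},{"slide":[200,-49,8],"turn":[0,0,7.6]},{"slide":[212,-52,8],"turn":[0,0,7.6]},{"slide":[221,-55,8],"turn":[0,0,7.6]},{"slide":[221,-55,8],"turn":[0,0,7.6]},{"slide":[221,-55,8],"turn":[0,0,7.6]}]' 0
python3 - <<'E'
from h import *
for n in ["scene","side","wrist"]:
    p,d=snapshot(n); cv2.imwrite(f"pics/{n}5.png",p[:,:,::-1])
    if n=="scene": cv2.imwrite("pics/scene5c.png",cv2.resize(p[110:270,230:430,::-1],None,fx=3.5,fy=3.5,interpolation=2))
    if n=="side": cv2.imwrite("pics/side5c.png",cv2.resize(p[120:320,190:390,::-1],None,fx=3,fy=3,interpolation=2))
R=tool(-16,25); t=door(.262,.190,.015+.031,.1786); go(t,R)
E
```

```text
clock: 6.92
tcp_pos: [0.5936, -0.1748, 0.2432]
tcp_rot: [0.379, 2.685, -0.081]
force: [-0.0, 0.8, -0.5]
width: 0.0002
slide [0.7, 0.3, -65.8] turn [-0.1, -0.0, 0.0]
```

View pics/scene5c.png

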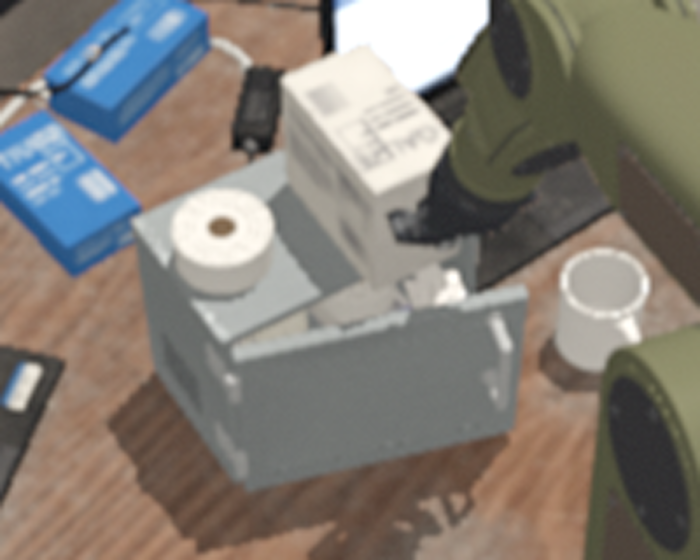

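View pics/side5c.png

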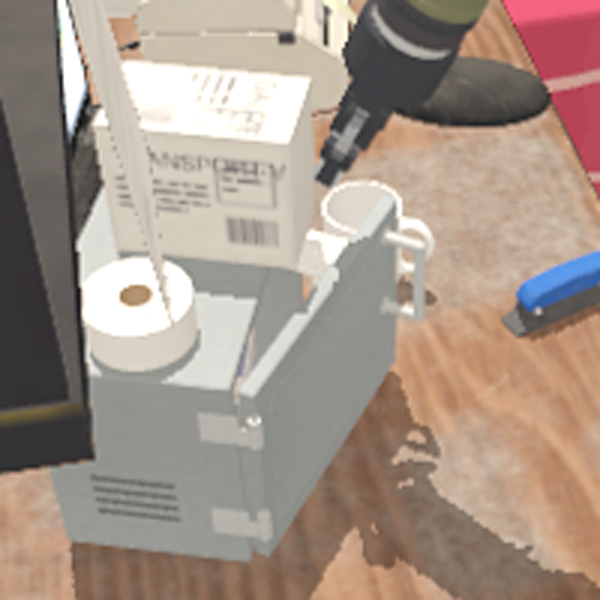

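View pics/wrist5.png

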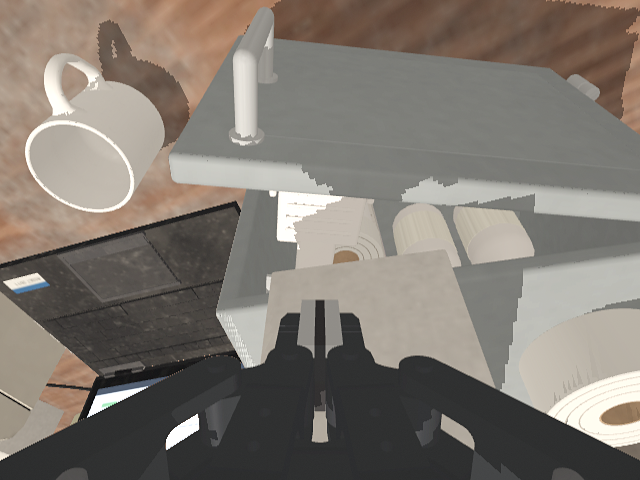

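```bash
python3 - <<'E'
from h import *
def cart(W,ok,tag):
    q=W-HINGE; a=(q@ex)+.615; b=(q@ey)+.0905
    m=((W[...,2]>.338)&(W[...,2]<.352)&(a>.57)&(a<.8)&(b>-.2)&(b<0)&ok).astype(np.uint8)
    m=cv2.morphologyEx(m,cv2.MORPH_OPEN,np.ones((3,3)))>0
    print(tag,m.sum(),"a",np.percentile(a[m],[0.5,2,98,99.5]).round(4),"b",np.percentile(b[m],[0.5,2,98,99.5]).round(4))
    m=(W[...,2]>.24)&(W[...,2]<.33)&(a>.57)&(a<.65)&(b>-.115)&(b<-.05)&ok
    if m.sum()>10: print("   front a",np.percentile(a[m],[5,50,95]).round(4),m.sum())
    m=(W[...,2]>.24)&(W[...,2]<.33)&(a>.64)&(a<.8)&(b>-.06)&(b<-.02)&ok
    if m.sum()>10: print("   left side b",np.percentile(b[m],[5,50,95]).round(4),m.sum())
for n in ["scene","side"]:
    W=np.load(f"pics/{n}w.npy"); cart(W,np.ones(W.shape[:2],bool),n+"0")
    W=np.load(f"pics/{n}4w.npy"); cart(W,np.ones(W.shape[:2],bool),n+"4")
    c=camera_info(n); p,d=snapshot(n); cart(cloud(d,c),d>0,n+"now")
c=camera_info("wrist"); im=cv2.imread("pics/wrist5.png")
for al in (.167,.213):
  for off in (.016,.062):
    u=proj(door(.262,al,off,.189),c)[0]; cv2.circle(im,tuple(int(x) for x in u),4,(0,0,255),-1)
u=proj(np.array(read_state()["tcp_pos"]),c)[0]; cv2.circle(im,tuple(int(x) for x in u),4,(0,255,0),-1)
cv2.imwrite("pics/wrist5m.png",im)
E
```

```text
scene0 1192 a [0.6078 0.6102 0.7549 0.7588] b [-0.129  -0.1271 -0.0441 -0.0428]
   front a [0.6064 0.6097 0.6132] 393
   left side b [-0.0464 -0.0446 -0.0427] 397
scene4 1160 a [0.6071 0.609  0.7544 0.7577] b [-0.1291 -0.1272 -0.0448 -0.0431]
   front a [0.606  0.6098 0.6129] 397
   left side b [-0.0466 -0.0446 -0.0426] 403
scenenow 1135 a [0.6113 0.6134 0.7584 0.7619] b [-0.1291 -0.1262 -0.0447 -0.0429]
   front a [0.5728 0.612  0.6159] 216
   left side b [-0.0468 -0.0444 -0.0421] 420
side0 1388 a [0.6077 0.6087 0.749  0.7539] b [-0.128  -0.1258 -0.0424 -0.0413]
   front a [0.6073 0.6078 0.6084] 205
   left side b [-0.0458 -0.0433 -0.0409] 1198
side4 1392 a [0.6077 0.6092 0.7496 0.7542] b [-0.127  -0.1254 -0.0431 -0.0415]
   front a [0.6073 0.6078 0.6086] 202
   left side b [-0.0458 -0.0433 -0.0411] 1200
sidenow 1396 a [0.5736 0.6111 0.7522 0.7572] b [-0.1278 -0.1256 -0.0415 -0.0384]
   front a [0.5839 0.6111 0.6121] 281
   left side b [-0.0459 -0.0432 -0.0405] 1243
```

View pics/wrist5m.png

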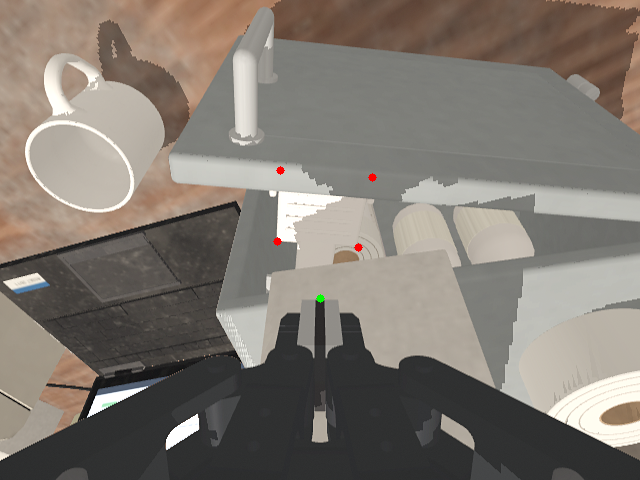

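The tip brushed the carton, which overhangs a little, and shifted it about 3.5 mm. I will back off, lean more, and go in along the tool axis instead.

```bash
python3 - <<'E'
from h import *
R=tool(-14,33); t=door(.262,.190,.015+.036,.180); print(t)
z=R.apply([0,0,1])
for s in (.08,.06,.04,.02,.01,0): print(s,end=" "); go(t-s*z,R)
E
```

```text
[ 0.59876179 -0.17621347  0.18      ]
0.08 slide [-37.3, 9.1, 2.2] turn [-2.1, -7.7, 2.0]
0.06 slide [-26.7, 6.5, -14.6] turn [-2.1, -7.7, 2.0]
0.04 slide [-16.1, 3.8, -31.4] turn [-2.1, -7.7, 2.0]
0.02 slide [-5.5, 1.2, -48.2] turn [-2.1, -7.7, 2.0]
0.01 slide [-0.3, -0.1, -56.5] turn [-2.1, -7.7, 2.0]
0 slide [5.0, -1.5, -64.9] turn [-2.1, -7.7, 2.0]
```

```bash
python3 -m pendant '[{"slide":[-20,5,10],"turn":[0,0,0]},{"slide":[-37,9,10],"turn":[-1,-4,1]},{"slide":[-37,9,2],"turn":[-2.1,-7.7,2]},{"slide":[-37,9,2],"turn":[-2.1,-7.7,2]},{"slide":[-27,6.5,-15],"turn":[-2.1,-7.7,2]},{"slide":[-16,4,-31],"turn":[-2.1,-7.7,2]},{"slide":[-9,2,-43],"turn":[-2.1,-7.7,2]},{"slide":[-6,1,-48],"turn":[-2.1,-7.7,2]},{"slide":[-6,1,-48],"turn":[-2.1,-7.7,2]}]'
python3 - <<'E'
from h import *
R=tool(-14,33); t=door(.262,.190,.015+.036,.180); go(t,R)
for n in ["side","wrist"]:
    p,d=snapshot(n); cv2.imwrite(f"pics/{n}6.png",p[:,:,::-1])
    if n=="side": cv2.imwrite("pics/side6c.png",cv2.resize(p[120:320,190:390,::-1],None,fx=3,fy=3,interpolation=2))
E
```

```text
clock: 7.92
tcp_pos: [0.5893, -0.1742, 0.196]
tcp_rot: [0.314, 2.552, -0.091]
force: [0.5, 0.1, 0.2]
width: -0.0003
slide [9.5, -2.0, -16.0] turn [-0.1, -0.1, 0.0]
```

View pics/side6c.png

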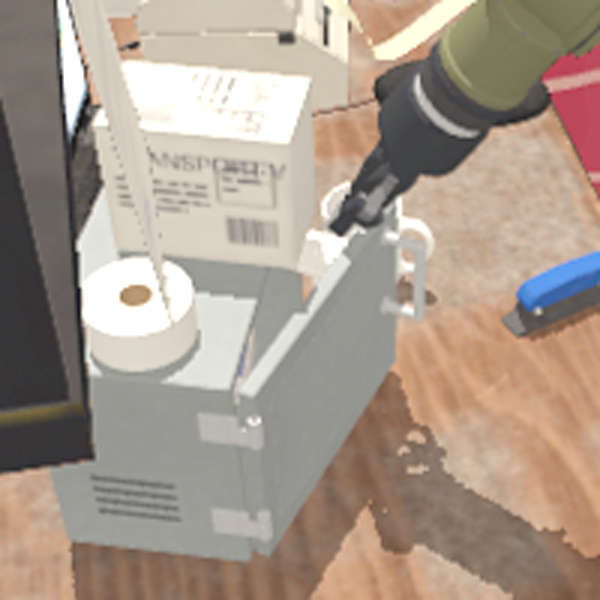

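View pics/wrist6.png

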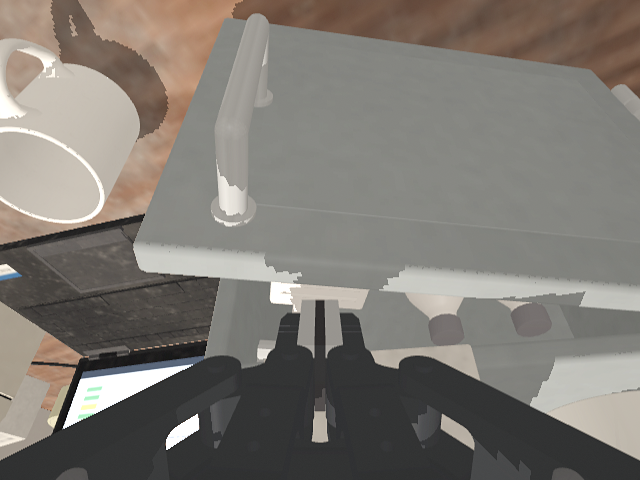

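The tip (320,300) is just above the white plate (270–370 px), centred and inside the gap. I press in small steps.

```bash
python3 -m pendant '[{"slide":[2,0,-4],"turn":[0,0,0]},{"slide":[4,-1,-8],"turn":[0,0,0]},{"slide":[6,-1,-11],"turn":[0,0,0]},{"slide":[6,-1,-11],"turn":[0,0,0]}]'; python3 -m pendant '[{"slide":[1,0,-3],"turn":[0,0,0]},{"slide":[2,0,-6],"turn":[0,0,0]},{"slide":[2,0,-6],"turn":[0,0,0]}]'
```

```text
clock: 8.35
tcp_pos: [0.5944, -0.1749, 0.1849]
tcp_rot: [0.314, 2.551, -0.092]
force: [-0.7, 1.1, -0.2]
width: 0.0003
clock: 8.6
tcp_pos: [0.5965, -0.1749, 0.1791]
tcp_rot: [0.314, 2.55, -0.092]
force: [0.6, -0.3, 1.4]
width: -0.0001
```

```bash
python3 -m pendant '[{"slide":[0,0,-2],"turn":[0,0,0]},{"slide":[0,0,-4],"turn":[0,0,0]},{"slide":[0,0,-4],"turn":[0,0,0]}]'; python3 - <<'E'
from h import *
for n in ["side","wrist"]:
    p,d=snapshot(n); cv2.imwrite(f"pics/{n}7.png",p[:,:,::-1])
    if n=="side": cv2.imwrite("pics/side7c.png",cv2.resize(p[170:250,260:350,::-1],None,fx=7,fy=7,interpolation=2))
print(read_state()["force"])
E
```

```text
clock: 8.85
tcp_pos: [0.5975, -0.1753, 0.1764]
tcp_rot: [0.313, 2.548, -0.092]
force: [1.5, -1.2, 1.7]
width: -0.0002
[ 2.10105422 -0.21711662  2.06681541]
```

View pics/side7c.png

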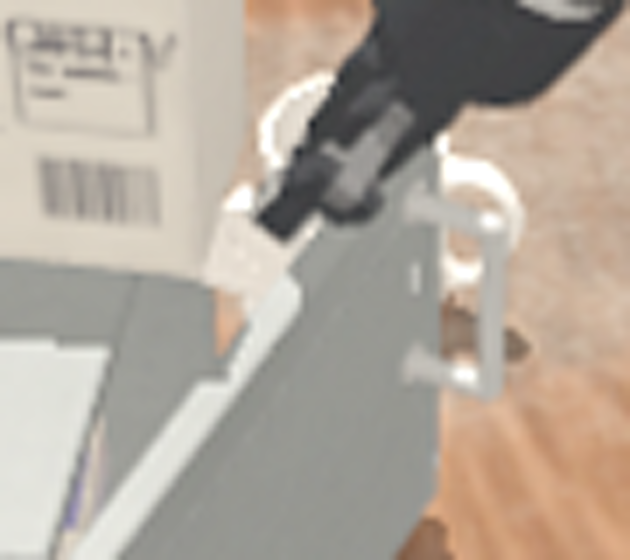

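View pics/wrist7.png

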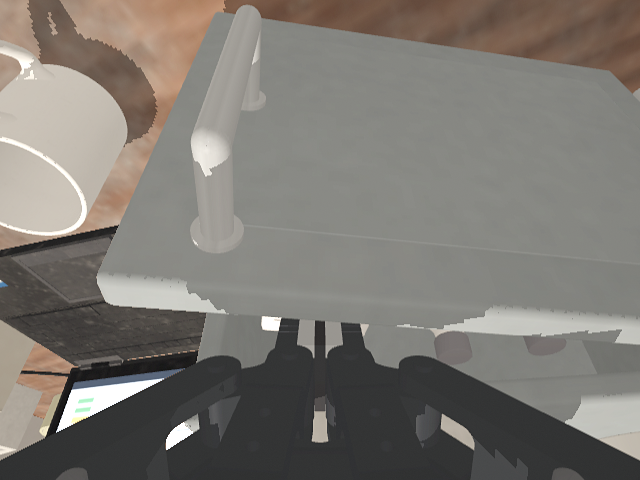

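```bash
python3 - <<'E'
from h import *
im=cv2.imread("pics/side7.png"); c=camera_info("side"); 
X,Y,s=250,165,6.5
im=cv2.resize(im[Y:Y+90,X:X+110],None,fx=s,fy=s,interpolation=2)
def dot(P,col):
    u=(proj(P,c)[0]-[X,Y])*s; cv2.circle(im,(int(u[0]),int(u[1])),4,col,-1)
for al in (.167,.213):
  for off in (.016,.062):
    dot(door(.262,al,off,.189),(0,0,255)); dot(door(.262,al,off,.176),(255,0,0))
t=np.array(read_state()["tcp_pos"]); dot(t,(0,255,0))
for l in (0,.1,.2,.26): dot(door(.262,l,0,.212),(0,255,255)); dot(door(.262,l,.015,.212),(255,255,0))
cv2.imwrite("pics/side7m.png",im)
W=cloud(snapshot("side")[1],c); 
q=W-HINGE; r=Ro.from_rotvec([0,0,-.262]); al=-q@r.apply(ey); off=q@r.apply(ex)
m=(al>.10)&(al<.25)&(off>.016)&(off<.066)&(W[...,2]>.15)&(W[...,2]<.2)
k=np.argwhere(m)
sel=im
P=np.c_[al[m],off[m],W[...,2][m]]
img=snapshot("side")[0][m].min(1)
for i in range(0,len(P),max(1,len(P)//40)): print(k[i],P[i].round(3),img[i])
q=t-HINGE; print("tip al,off",-q@r.apply(ey),q@r.apply(ex))
E
```

```text
[197 294] [0.21  0.058 0.188] 255
[198 294] [0.21  0.058 0.186] 255
[199 294] [0.205 0.056 0.186] 255
[200 293] [0.2   0.056 0.187] 207
[201 293] [0.197 0.054 0.187] 209
[202 292] [0.191 0.054 0.188] 208
[202 295] [0.194 0.047 0.189] 207
[203 291] [0.184 0.053 0.191] 211
[203 294] [0.192 0.048 0.186] 210
[203 297] [0.195 0.042 0.186] 198
[204 292] [0.182 0.049 0.19 ] 207
[204 295] [0.188 0.044 0.188] 208
[204 298] [0.195 0.039 0.184] 205
[204 303] [0.196 0.025 0.188] 204
[205 292] [0.182 0.049 0.187] 211
[205 295] [0.184 0.042 0.188] 208
[205 298] [0.187 0.035 0.188] 212
[205 301] [0.184 0.025 0.194] 197
[206 291] [0.178 0.05  0.187] 209
[206 294] [0.179 0.042 0.189] 218
[206 297] [0.184 0.036 0.187] 207
[206 300] [0.185 0.028 0.189] 212
[207 290] [0.171 0.049 0.19 ] 214
[207 293] [0.174 0.042 0.189] 210
[207 296] [0.18  0.037 0.186] 214
[207 299] [0.178 0.027 0.192] 209
[208 289] [0.169 0.051 0.187] 208
[208 292] [0.171 0.044 0.188] 212
[208 295] [0.174 0.036 0.188] 212
[208 298] [0.179 0.031 0.186] 209
[209 289] [0.168 0.05  0.185] 203
[209 292] [0.165 0.041 0.19 ] 214
[209 295] [0.173 0.036 0.186] 212
[209 298] [0.175 0.029 0.187] 209
[210 290] [0.169 0.049 0.18 ] 199
[210 293] [0.168 0.039 0.185] 213
[210 296] [0.17  0.032 0.187] 211
[210 299] [0.172 0.024 0.188] 218
[211 294] [0.168 0.037 0.183] 200
[211 297] [0.168 0.028 0.187] 212
[212 296] [0.165 0.029 0.185] 209
[213 296] [0.162 0.028 0.185] 215
[215 295] [0.162 0.031 0.177] 197
tip al,off 0.18963395900000338 0.0493626589187161
```

View pics/side7m.png

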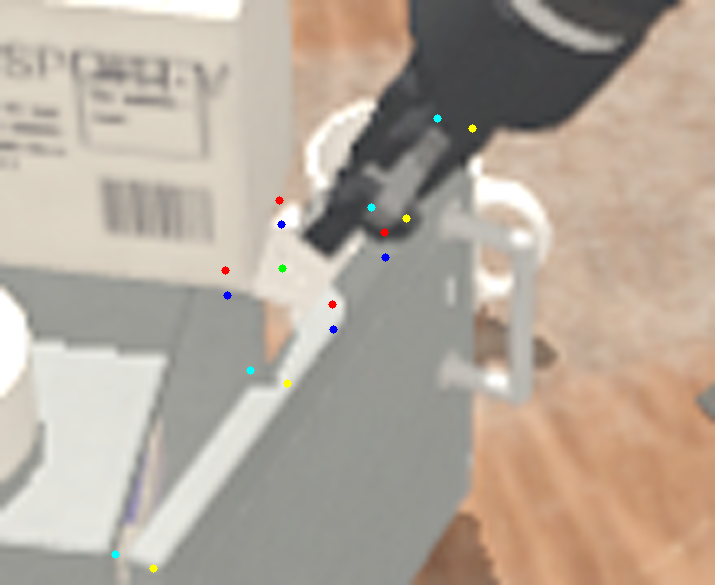

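```bash
python3 - <<'E'
from h import *
s=read_state(); t=np.array(s["tcp_pos"]); R0=Ro.from_rotvec(s["tcp_rot"]); print(t,s["force"])
for n in ["side","scene"]:
    c=camera_info(n); p,d=snapshot(n); W=cloud(d,c)
    L=R0.inv().apply((W-t).reshape(-1,3)).reshape(W.shape)
    m=(np.abs(L[...,0])<.03)&(np.abs(L[...,1])<.04)&(L[...,2]>-.07)&(L[...,2]<.03)&(p.max(2)<120)&(d>0)
    o=np.argsort(-L[m][:,2])[:12]; print(n,m.sum(),L[m][o].round(3).tolist(),np.argwhere(m)[o].tolist())
    im=p[:,:,::-1].copy(); 
    if n=="scene":
        cv2.imwrite("pics/scene8c.png",cv2.resize(im[150:230,300:410],None,fx=6.5,fy=6.5,interpolation=2))
E
```

```text
[ 0.59730344 -0.17523875  0.17635596] [ 3.02786545 -0.35181537  1.76983781]
side 36 [[-0.006, 0.01, -0.035], [0.0, 0.012, -0.036], [-0.005, 0.014, -0.036], [0.001, 0.016, -0.036], [-0.002, 0.015, -0.037], [0.006, 0.012, -0.037], [0.003, 0.015, -0.038], [-0.006, 0.008, -0.038], [-0.001, 0.013, -0.04], [0.002, 0.015, -0.041], [-0.004, 0.016, -0.041], [0.0, 0.013, -0.042]] [[200, 297], [202, 299], [201, 297], [203, 299], [202, 298], [203, 301], [203, 300], [199, 298], [201, 299], [202, 300], [201, 298], [201, 300]]
scene 73 [[0.005, 0.004, -0.028], [0.025, 0.037, -0.038], [0.029, 0.022, -0.038], [0.029, 0.032, -0.038], [0.009, 0.009, -0.039], [0.027, 0.012, -0.039], [0.027, 0.038, -0.04], [0.029, 0.013, -0.04], [0.029, 0.006, -0.04], [0.028, 0.026, -0.041], [0.024, 0.031, -0.041], [0.028, 0.036, -0.041]] [[195, 355], [204, 348], [204, 353], [205, 350], [196, 355], [202, 356], [205, 348], [203, 356], [202, 358], [204, 352], [203, 350], [205, 349]]
```

View pics/scene8c.png

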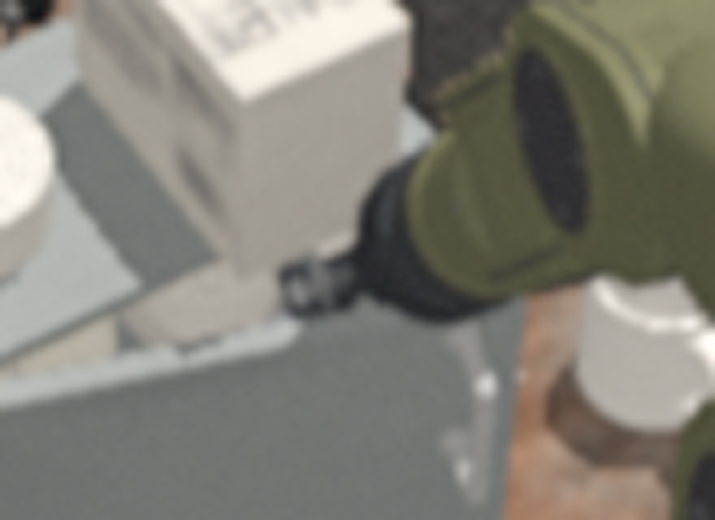

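```bash
python3 -m pendant '[{"slide":[0,0,-2],"turn":[0,0,0]},{"slide":[0,0,-4],"turn":[0,0,0]},{"slide":[0,0,-4],"turn":[0,0,0]},{"slide":[0,0,-4],"turn":[0,0,0]}]'; python3 - <<'E'
from h import *
print(read_state()["force"])
for n in ["side"]:
    c=camera_info(n);p,d=snapshot(n); cv2.imwrite("pics/side8c.png",cv2.resize(p[165:255,250:360,::-1],None,fx=6.5,fy=6.5,interpolation=2)); W=cloud(d,c)
    q=W-HINGE; r=Ro.from_rotvec([0,0,-.262]); al=-q@r.apply(ey); off=q@r.apply(ex)
    for v,u in [(197,294),(200,293),(203,291),(203,294),(203,297),(205,292),(205,295),(205,298),(207,290),(207,296),(209,292),(209,298),(211,297)]: print(v,u,al[v,u].round(3),off[v,u].round(3),W[v,u,2].round(3),p[v,u])
    t=np.array(read_state()["tcp_pos"])
    q=W-HINGE; m=(q@ex<0.01)&(q@ex>-.12)&(q@ey<-.03)&(q@ey>-.17)&(W[...,2]>.03)&(W[...,2]<.19)
    l=cv2.fitLine((np.c_[(q@ex)[m],(q@ey)[m]]*1000).astype(np.float32),cv2.DIST_HUBER,0,.01,.01).ravel(); print("theta",np.arctan(l[0]/l[1]))
E
```

```text
clock: 9.48
tcp_pos: [0.5988, -0.1757, 0.1739]
tcp_rot: [0.313, 2.545, -0.093]
force: [3.8, -0.8, 4.4]
width: 0.0001
[ 3.81295514 -0.81601752  4.37318303]
197 294 0.213 0.059 0.186 [255 255 255]
200 293 0.2 0.055 0.187 [228 220 208]
203 291 0.185 0.054 0.189 [231 223 211]
203 294 0.188 0.046 0.19 [233 225 212]
203 297 0.179 0.033 0.202 [148 144 138]
205 292 0.182 0.049 0.187 [231 222 211]
205 295 0.182 0.04 0.191 [228 220 208]
205 298 0.188 0.035 0.188 [224 217 205]
207 290 0.171 0.049 0.19 [234 225 213]
207 296 0.179 0.036 0.187 [229 221 209]
209 292 0.168 0.042 0.188 [234 226 215]
209 298 0.173 0.028 0.189 [225 217 206]
211 297 0.169 0.029 0.185 [232 223 212]
theta 0.27117702
```

View pics/side8c.png

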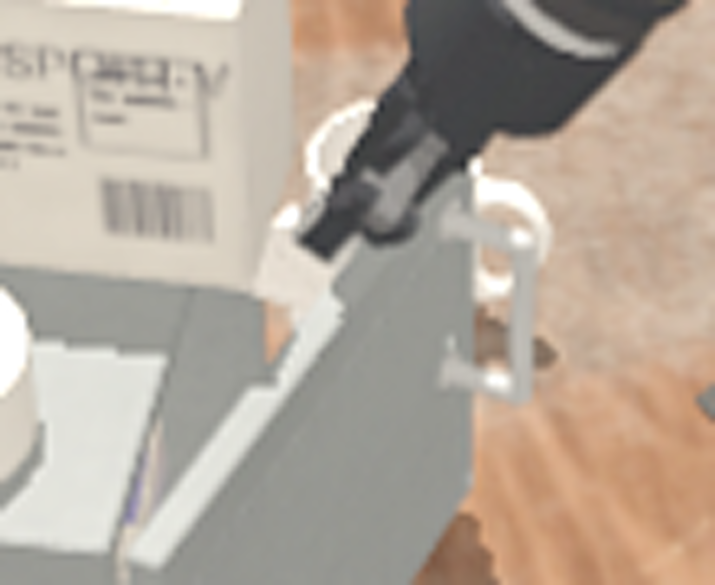

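```bash
python3 - <<'E'
from h import *
a=[cv2.resize(cv2.imread(f"pics/side{k}.png")[185:225,270:320],None,fx=7,fy=7,interpolation=0) for k in (4,5,6,7)]
cv2.imwrite("pics/cmp.png",np.vstack([np.hstack(a[:2]),np.hstack(a[2:])]))
E
```

```text
(no output)
```

View pics/cmp.png

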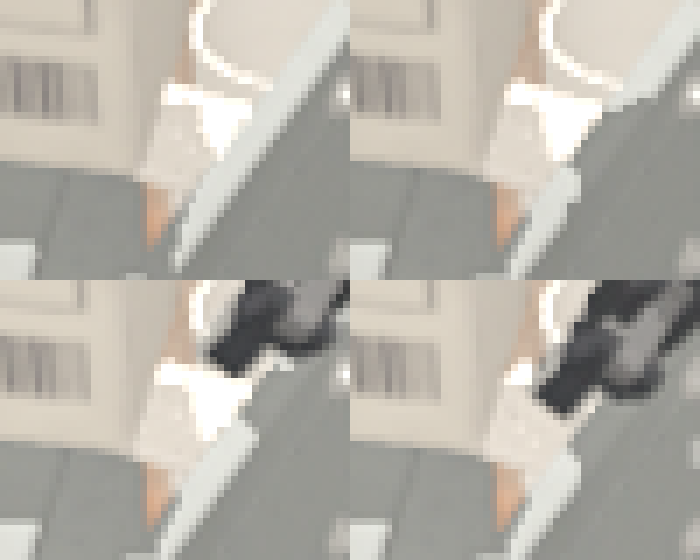

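```bash
python3 - <<'E'
from h import *
c=camera_info("side")
for t,o in [((.5936,-.1748,.2432),(298.3,181.7)),((.5893,-.1742,.196),(302.8,198.6)),((.5975,-.1753,.1764),(300,204))]: print(proj(np.array(t),c)[0].round(1),o)
im=cv2.imread("pics/side5.png")[160:210,270:330]
u=proj(np.array((.5936,-.1748,.2432)),c)[0]
b=cv2.resize(im,None,fx=10,fy=10,interpolation=0); cv2.circle(b,tuple(int(x) for x in (u-[270,160])*10+5),5,(0,255,0),-1)
# side1 too
im=cv2.imread("pics/side6.png")[160:210,270:330]
u=proj(np.array((.5893,-.1742,.196)),c)[0]
b2=cv2.resize(im,None,fx=10,fy=10,interpolation=0); cv2.circle(b2,tuple(int(x) for x in (u-[270,160])*10+5),5,(0,255,0),-1)
cv2.imwrite("pics/t5.png",cv2.resize(np.hstack([b,b2]),None,fx=.66,fy=.66))
E
```

```text
[293.9 186. ] (298.3, 181.7)
[296.3 200.9] (302.8, 198.6)
[293.4 206.3] (300, 204)
```

View pics/t5.png

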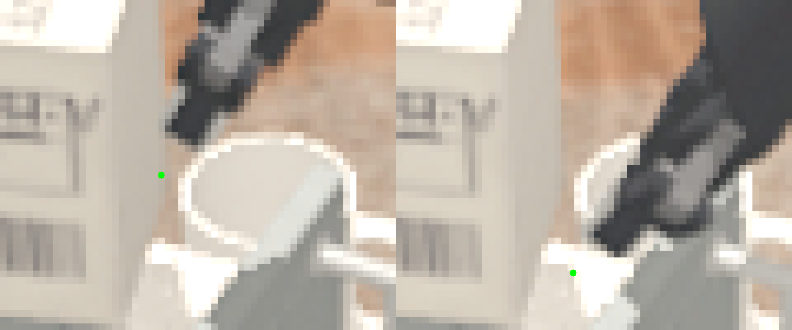

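```bash
python3 -m pendant '[{"slide":[-10,3,20],"turn":[0,0,0]},{"slide":[-25,6,40],"turn":[0,0,0]},{"slide":[-37,9,60],"turn":[0,0,0]},{"slide":[-50,9,70],"turn":[0,0,0]},{"slide":[-50,9,70],"turn":[0,0,0]}]'; python3 - <<'E'
from h import *
s=read_state(); t=np.array(s["tcp_pos"]); R0=Ro.from_rotvec(s["tcp_rot"]); print(t)
for n in ["side","scene","wrist"]:
    c=camera_info(n); p,d=snapshot(n); cv2.imwrite(f"pics/{n}9.png",p[:,:,::-1]); W=cloud(d,c)
    L=R0.inv().apply((W-t).reshape(-1,3)).reshape(W.shape)
    m=(np.abs(L[...,0])<.06)&(np.abs(L[...,1])<.07)&(L[...,2]>-.13)&(L[...,2]<.04)&(d>0)
    l=L[m]; print(n,len(l))
    for z0 in np.arange(-.10,.02,.005):
        k=(l[:,2]>=z0)&(l[:,2]<z0+.005)
        if k.sum(): print(round(z0,3),k.sum(),"x",(l[k,0].min()*1000).round(),(l[k,0].max()*1000).round(),"y",(l[k,1].min()*1000).round(),(l[k,1].max()*1000).round())
    if n=="side":
        u=proj(t,c)[0]; x0,y0=int(u[0])-45,int(u[1])-40
        b=cv2.resize(p[y0:y0+70,x0:x0+90,::-1],None,fx=8,fy=8,interpolation=0)
        cv2.circle(b,tuple(int(x) for x in (u-[x0,y0])*8+4),4,(0,255,0),-1); cv2.imwrite("pics/t9.png",b)
E
```

```text
clock: 9.95
tcp_pos: [0.5446, -0.1657, 0.2426]
tcp_rot: [0.314, 2.55, -0.092]
force: [-0.1, 0.1, -0.0]
width: -0.0001
[ 0.54461169 -0.16571046  0.24262854]
side 1011
-0.1 24 x -16.0 17.0 y -13.0 54.0
-0.095 35 x -16.0 17.0 y -7.0 50.0
-0.09 12 x -12.0 11.0 y 15.0 47.0
-0.085 8 x -12.0 11.0 y 15.0 42.0
-0.08 12 x -13.0 10.0 y -25.0 36.0
-0.075 15 x -13.0 9.0 y -6.0 33.0
-0.07 5 x -12.0 -3.0 y -7.0 8.0
-0.065 1 x -11.0 -11.0 y 10.0 10.0
-0.06 4 x -10.0 5.0 y 5.0 17.0
-0.055 15 x -10.0 10.0 y -1.0 17.0
-0.05 18 x -10.0 12.0 y -2.0 16.0
-0.045 15 x -10.0 11.0 y -5.0 17.0
-0.04 18 x -10.0 12.0 y -5.0 16.0
-0.035 14 x -10.0 11.0 y -7.0 14.0
-0.03 5 x -8.0 10.0 y 4.0 9.0
-0.025 1 x 3.0 3.0 y 6.0 6.0
-0.015 3 x -60.0 -59.0 y 56.0 64.0
-0.01 5 x -60.0 -57.0 y 44.0 67.0
-0.005 16 x -60.0 -53.0 y 21.0 67.0
0.0 17 x -59.0 -50.0 y 11.0 66.0
0.005 27 x -60.0 -46.0 y -14.0 67.0
0.01 25 x -59.0 -42.0 y -13.0 68.0
0.015 32 x -59.0 59.0 y -21.0 68.0
scene 613
-0.1 2 x 4.0 7.0 y 35.0 35.0
-0.095 7 x -13.0 16.0 y 17.0 35.0
-0.09 4 x -17.0 13.0 y 14.0 30.0
-0.085 2 x 11.0 11.0 y 27.0 36.0
-0.08 3 x 4.0 9
[... 340 characters left out ...]
x -1.0 19.0 y -55.0 55.0
-0.095 6505 x -6.0 19.0 y -51.0 51.0
-0.09 4118 x -8.0 19.0 y -47.0 46.0
-0.085 5549 x -8.0 14.0 y -44.0 43.0
-0.08 5555 x -8.0 16.0 y -39.0 39.0
-0.075 3081 x -10.0 16.0 y -35.0 35.0
-0.07 1424 x -12.0 16.0 y -30.0 30.0
-0.065 1130 x -10.0 14.0 y -19.0 19.0
-0.06 417 x -10.0 13.0 y -7.0 13.0
-0.055 564 x 7.0 13.0 y -14.0 13.0
-0.05 577 x 7.0 13.0 y -14.0 13.0
-0.045 549 x 7.0 13.0 y -14.0 13.0
-0.04 474 x 7.0 13.0 y -14.0 13.0
-0.035 413 x 8.0 13.0 y -14.0 13.0
-0.03 124 x 8.0 13.0 y -10.0 11.0
-0.015 106 x -60.0 -56.0 y 55.0 63.0
-0.01 175 x -59.0 -54.0 y 55.0 63.0
-0.005 7 x -60.0 -54.0 y 1.0 58.0
0.0 60 x -60.0 -58.0 y -3.0 2.0
0.015 363 x -44.0 60.0 y -28.0 63.0
```

View pics/t9.png

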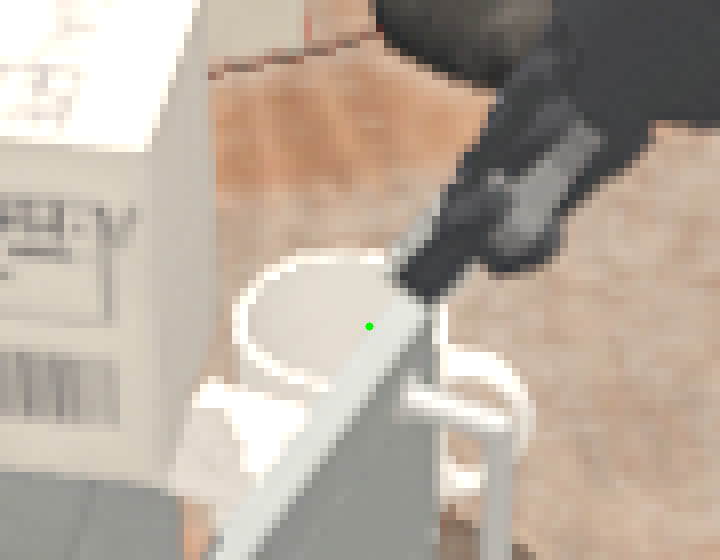

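All three depth views show the visible fingertip ending about 27 mm short of the reported TCP along the tool axis. That explains why the plate was never pressed. I recompute with this offset.

```bash
python3 - <<'E'
from h import *
c=camera_info("side"); p,d=snapshot("side"); W=cloud(d,c); q=W-HINGE
m=(q@ex<0.01)&(q@ex>-.12)&(q@ey<-.03)&(q@ey>-.17)&(W[...,2]>.03)&(W[...,2]<.19)
l=cv2.fitLine((np.c_[(q@ex)[m],(q@ey)[m]]*1000).astype(np.float32),cv2.DIST_HUBER,0,.01,.01).ravel(); th=np.arctan(l[0]/l[1]); print("theta",th)
R=tool(-14,33); z=R.apply([0,0,1]); t=door(th,.190,.015+.035,.180)+.027*z; print(t)
for s in (.06,.04,.02,.015,.01,.005,0): print(s,end=" "); go(t-s*z,R)
E
```

```text
theta 0.2685489
[ 0.61082363 -0.17924464  0.15735589]
0.06 slide [33.4, -5.7, -31.9] turn [-0.1, -0.2, 0.0]
0.04 slide [44.0, -8.3, -48.7] turn [-0.1, -0.2, 0.0]
0.02 slide [54.5, -11.0, -65.5] turn [-0.1, -0.2, 0.0]
0.015 slide [57.2, -11.6, -69.7] turn [-0.1, -0.2, 0.0]
0.01 slide [59.8, -12.3, -73.8] turn [-0.1, -0.2, 0.0]
0.005 slide [62.5, -12.9, -78.0] turn [-0.1, -0.2, 0.0]
0 slide [65.1, -13.6, -82.2] turn [-0.1, -0.2, 0.0]
```

```bash
python3 -m pendant '[{"slide":[20,-4,-10],"turn":[0,0,0]},{"slide":[33,-6,-32],"turn":[0,0,0]},{"slide":[44,-8,-49],"turn":[0,0,0]},{"slide":[54,-11,-65],"turn":[0,0,0]},{"slide":[57,-11.6,-70],"turn":[0,0,0]},{"slide":[57,-11.6,-70],"turn":[0,0,0]}]';python3 -m pendant '[{"slide":[2.7,-0.6,-4],"turn":[0,0,0]},{"slide":[5.4,-1.3,-8],"turn":[0,0,0]},{"slide":[5.4,-1.3,-8],"turn":[0,0,0]}]'; python3 - <<'E'
from h import *
for n in ["side","scene"]:
    p,d=snapshot(n); cv2.imwrite(f"pics/{n}10.png",p[:,:,::-1])
    b=(250,165) if n=="side" else (290,150)
    cv2.imwrite(f"pics/{n}10c.png",cv2.resize(p[b[1]:b[1]+90,b[0]:b[0]+110,::-1],None,fx=6.5,fy=6.5,interpolation=2))
E
```

```text
clock: 10.65
tcp_pos: [0.604, -0.1775, 0.1696]
tcp_rot: [0.314, 2.552, -0.091]
force: [-0.0, 0.4, 2.4]
width: 0.0001
clock: 10.9
tcp_pos: [0.6113, -0.1794, 0.1661]
tcp_rot: [0.313, 2.545, -0.092]
force: [-0.2, -0.6, 5.3]
width: 0.0003
```

View pics/side10c.png

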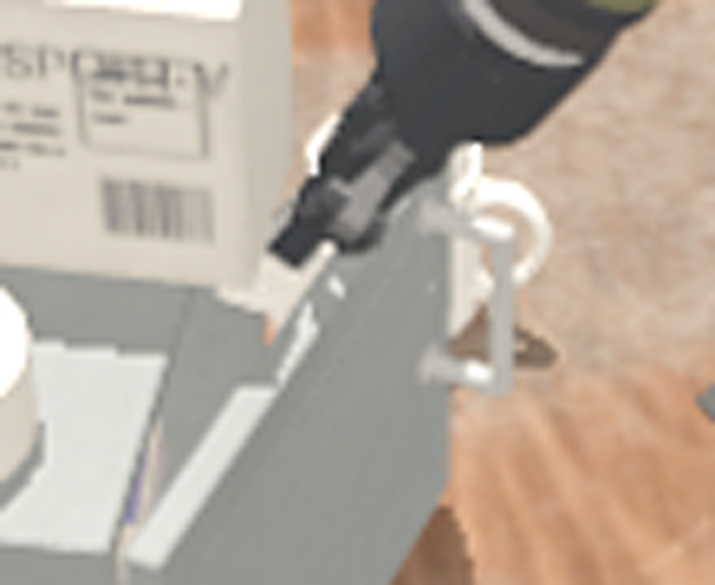

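```bash
cat >> h.py <<'E'
def theta(n="side"):
    c=camera_info(n); p,d=snapshot(n); W=cloud(d,c); q=W-HINGE
    th=.26
    for i in range(4):
        r=Ro.from_rotvec([0,0,-th]); al=-q@r.apply(ey); off=q@r.apply(ex)
        m=(al>.03)&(al<.19)&(np.abs(off)<.012)&(W[...,2]>.03)&(W[...,2]<.18)&(d>0)
        l=cv2.fitLine((np.c_[(q@ex)[m],(q@ey)[m]]*1000).astype(np.float32),cv2.DIST_HUBER,0,.01,.01).ravel(); th=np.arctan(l[0]/l[1])
    r=Ro.from_rotvec([0,0,-th]); al=-q@r.apply(ey); off=q@r.apply(ex)
    m=(al>.16)&(al<.22)&(off>.018)&(off<.066)&(W[...,2]>.15)&(W[...,2]<.2)&(p.min(2)>180)
    s=read_state(); R0=Ro.from_rotvec(s["tcp_rot"]); tip=np.array(s["tcp_pos"])-.027*R0.apply([0,0,1]); v=tip-HINGE
    print("theta",th.round(4),"tip al",(-v@r.apply(ey)).round(4),"off inner",(v@r.apply(ex)-.015).round(4),"z",tip[2].round(4),"plate z pct",np.percentile(W[...,2][m],[10,50,90]).round(4) if m.sum() else None,"force",np.round(s["force"],1),s["clock"])
    return th
E
python3 -c "
from h import *
theta()"
```

```text
theta 0.2344 tip al 0.1917 off inner 0.0281 z 0.1886 plate z pct [0.1774 0.1813 0.1842] force [-0.5  0.4  5.9] 11.05
```

View pics/scene10c.png

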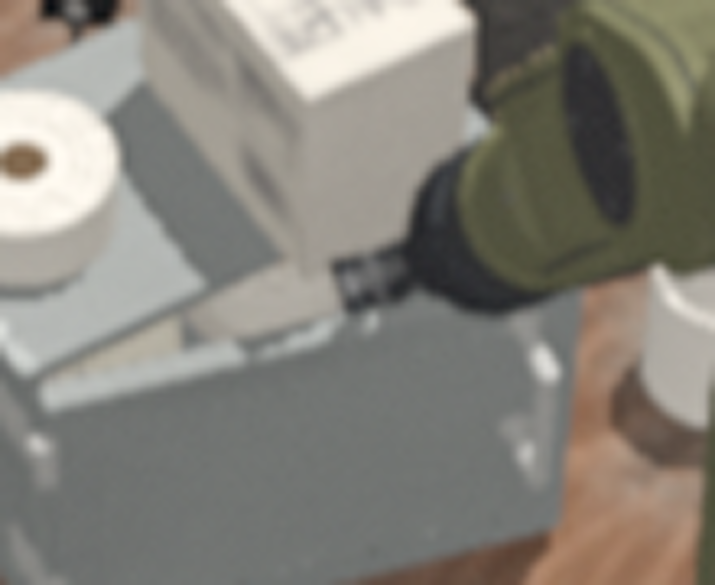

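The plate is now pressed about 7 mm (z 0.181), though the door was pushed back to 0.234 rad. I press further down while easing back.

```bash
python3 -m pendant '[{"slide":[0,0,-4],"turn":[0,0,0]},{"slide":[-1,0,-8],"turn":[0,0,0]},{"slide":[-3,1,-10],"turn":[0,0,0]},{"slide":[-3,1,-10],"turn":[0,0,0]}]'; python3 -c "
from h import *
theta()"
```

```text
clock: 11.38
tcp_pos: [0.6153, -0.1806, 0.1652]
tcp_rot: [0.31, 2.527, -0.096]
force: [-0.7, -0.4, 21.6]
width: -0.0001
theta 0.2152 tip al 0.1922 off inner 0.0289 z 0.1875 plate z pct [0.1767 0.1807 0.1838] force [-0.2  0.7 22.5] 11.4333
```

Force of 21 N upward with the plate no lower means something else is bearing, perhaps the gripper body on the door's top. I back off and check the geometry.

```bash
python3 -m pendant '[{"slide":[0,0,8],"turn":[0,0,0]},{"slide":[-10,3,20],"turn":[0,0,0]},{"slide":[-25,6,40],"turn":[0,0,0]},{"slide":[-45,10,60],"turn":[0,0,0]},{"slide":[-60,12,80],"turn":[0,0,0]},{"slide":[-60,12,80],"turn":[0,0,0]}]'; python3 - <<'E'
from h import *
theta()
s=read_state(); t=np.array(s["tcp_pos"]); R0=Ro.from_rotvec(s["tcp_rot"]); print(t)
P=[]
for n in ["side","scene","wrist"]:
    c=camera_info(n); p,d=snapshot(n); cv2.imwrite(f"pics/{n}11.png",p[:,:,::-1]); W=cloud(d,c)
    L=R0.inv().apply((W-t).reshape(-1,3)).reshape(W.shape)
    m=(np.abs(L[...,0])<.12)&(np.abs(L[...,1])<.09)&(L[...,2]>-.25)&(L[...,2]<-.02)&(d>0)&(W[...,2]>.225)
    l=L[m]; print(n,len(l))
    for z0 in np.arange(-.21,.0,.01):
        k=(l[:,2]>=z0)&(l[:,2]<z0+.01)
        if k.sum()>3: print(round(z0,3),k.sum(),"x",(np.percentile(l[k,0],[2,98])*1000).round(),"y",(np.percentile(l[k,1],[2,98])*1000).round())
    if n=="side":
        u=proj(t,c)[0]; x0,y0=int(u[0])-30,int(u[1])-75
        b=cv2.resize(p[y0:y0+100,x0:x0+120,::-1],None,fx=6,fy=6,interpolation=0)
        for zz in (0,-.027,-.1,-.15):
            u=proj(t+zz*R0.apply([0,0,1]),c)[0]; cv2.circle(b,tuple(int(x) for x in (u-[x0,y0])*6+3),4,(0,255,0),-1)
        cv2.imwrite("pics/t11.png",b)
E
```

```text
clock: 11.93
tcp_pos: [0.5448, -0.166, 0.2375]
tcp_rot: [0.314, 2.546, -0.093]
force: [0.4, -0.4, -0.6]
width: 0.0004
theta 0.2618 tip al 0.2021 off inner -0.0318 z 0.2586 plate z pct [0.1852 0.1875 0.19  ] force [ 0.4  0.4 -0.6] 11.9833
[ 0.54560351 -0.16609175  0.23600072]
side 2585
-0.21 78 x [-30.  28.] y [ 8. 33.]
-0.2 219 x [-36.  36.] y [-6. 38.]
-0.19 143 x [-36.  32.] y [ 8. 40.]
-0.18 136 x [-36.  33.] y [ 5. 40.]
-0.17 126 x [-36.  33.] y [ 5. 39.]
-0.16 88 x [-35.  32.] y [ 7. 40.]
-0.15 45 x [-10.  10.] y [29. 41.]
-0.14 65 x [-18.  19.] y [13. 43.]
-0.13 88 x [-19.  20.] y [-9. 52.]
-0.12 100 x [-17.  16.] y [-7. 63.]
-0.11 44 x [-16.  16.] y [-12.  61.]
-0.1 54 x [-16.  17.] y [-13.  53.]
-0.09 21 x [-13.  10.] y [13. 46.]
-0.08 29 x [-12.  11.] y [ 7. 35.]
-0.07 115 x [-107.  -11.] y [-12.  66.]
-0.06 253 x [-120.    4.] y [-15.  67.]
-0.05 134 x [-119.    8.] y [-11.  69.]
-0.04 135 x [-118.    8.] y [-7. 70.]
-0.03 125 x [-118.    4.] y [-13.  72.]
scene 1068
-0.21 26 x [-25.  34.] y [ 6. 36.]
-0.2 77 x [-35.  36.] y [ 1. 35.]
-0.19 41 x [-30.  35.] y [12. 38.]
-0.1
[... 254 characters left out ...]
.  10.] y [41. 59.]
-0.1 10 x [-10.  16.] y [15. 44.]
-0.09 9 x [-17.  11.] y [14. 31.]
-0.08 8 x [-102.   12.] y [24. 64.]
-0.07 101 x [-114.  -91.] y [-14.  62.]
-0.06 187 x [-119.  -87.] y [-19.  66.]
-0.05 93 x [-117.  -79.] y [-17.  66.]
-0.04 92 x [-115.  -56.] y [-18.  67.]
-0.03 94 x [-114.  -66.] y [-17.  68.]
wrist 59633
-0.12 3414 x [18. 22.] y [-18.  17.]
-0.11 17101 x [ 8. 20.] y [-55.  54.]
-0.1 15046 x [ 1. 20.] y [-49.  49.]
-0.09 9526 x [-6. 19.] y [-42.  41.]
-0.08 8822 x [-6. 16.] y [-35.  34.]
-0.07 2592 x [-7. 16.] y [-24.  23.]
-0.06 974 x [ 3. 14.] y [-13.  13.]
-0.05 1114 x [ 9. 14.] y [-13.  13.]
-0.04 911 x [ 9. 14.] y [-13.  13.]
-0.03 133 x [ 9. 14.] y [-10.   9.]
```

View pics/t11.png

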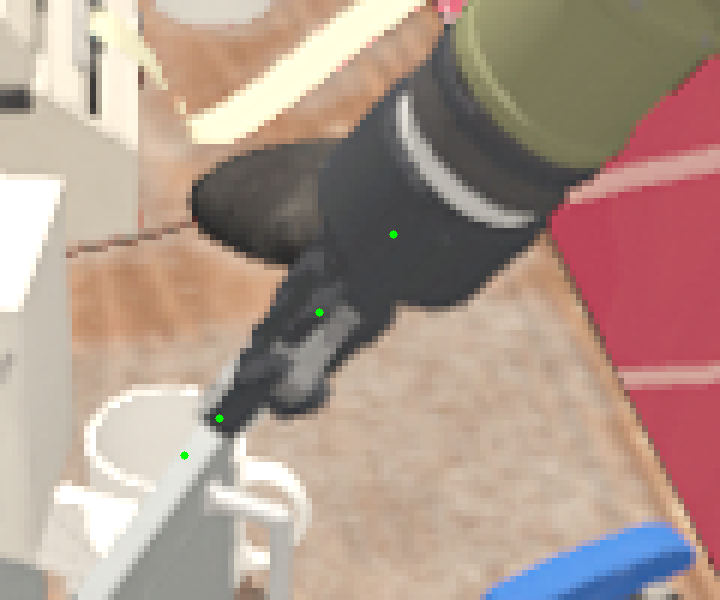

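View pics/wrist11.png

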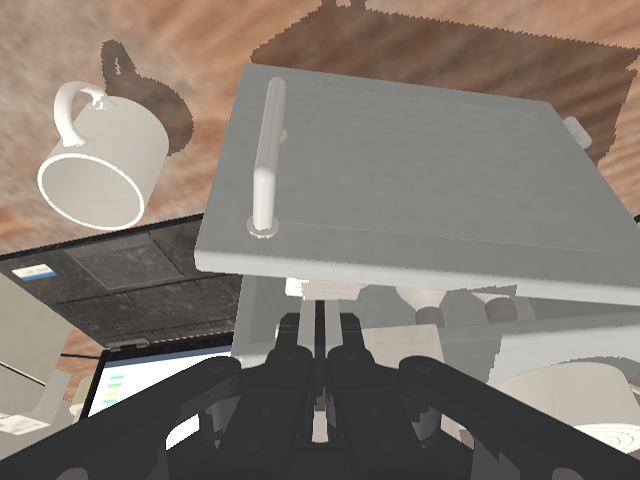

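Cause found: the finger knuckles (x +16 mm, about 45 mm behind the tip) were resting on the door's top edge at this lean. A lean of 20° clears it, and I will press straight down.

```bash
python3 - <<'E'
from h import *
th=.262
R=tool(-14,20); z=R.apply([0,0,1]); t=door(th,.190,.015+.029,.194)+.027*z; print(t)
for s in (.06,.05,.03,.015,0): print(s,end=" "); go(t-s*z,R)
E
```

```text
[ 0.60121411 -0.17586933  0.1686283 ]
0.06 slide [36.0, -5.2, -7.2] turn [3.1, 12.5, 0.0]
0.05 slide [39.3, -6.0, -16.6] turn [3.1, 12.5, 0.0]
0.03 slide [45.9, -7.7, -35.4] turn [3.1, 12.5, 0.0]
0.015 slide [50.9, -8.9, -49.5] turn [3.1, 12.5, 0.0]
0 slide [55.9, -10.2, -63.6] turn [3.1, 12.5, 0.0]
```

```bash
python3 -m pendant '[{"slide":[15,-2,5],"turn":[1.6,6.2,0]},{"slide":[30,-4,5],"turn":[3.1,12.5,0]},{"slide":[36,-5,-5],"turn":[3.1,12.5,0]},{"slide":[39,-6,-17],"turn":[3.1,12.5,0]},{"slide":[46,-8,-35],"turn":[3.1,12.5,0]},{"slide":[51,-9,-49],"turn":[3.1,12.5,0]},{"slide":[56,-10,-61],"turn":[3.1,12.5,0]},{"slide":[56,-10,-61],"turn":[3.1,12.5,0]}]'; python3 -c "
from h import *
theta()"
python3 -m pendant '[{"slide":[0,0,-4],"turn":[0,0,0]},{"slide":[0,0,-7],"turn":[0,0,0]},{"slide":[0,0,-7],"turn":[0,0,0]}]'; python3 -c "
from h import *
theta()"
```

```text
clock: 12.8
tcp_pos: [0.6014, -0.1756, 0.1679]
tcp_rot: [0.341, 2.778, -0.059]
force: [0.1, -0.3, 2.9]
width: -0.0
theta 0.267 tip al 0.1894 off inner 0.0303 z 0.1949 plate z pct [0.1842 0.1872 0.1899] force [-0.1 -0.2  0.4] 12.85
clock: 13.1
tcp_pos: [0.6025, -0.176, 0.1662]
tcp_rot: [0.341, 2.771, -0.06]
force: [0.4, -0.4, 2.2]
width: 0.0
theta 0.2682 tip al 0.1894 off inner 0.0314 z 0.1919 plate z pct [0.1831 0.186  0.1887] force [-0.1  1.5  3.1] 13.15
```

```bash
python3 -m pendant '[{"slide":[0,0,-3],"turn":[0,0,0]},{"slide":[0,0,-6],"turn":[0,0,0]},{"slide":[0,0,-6],"turn":[0,0,0]}]'; python3 -c "
from h import *
theta()"
python3 -m pendant '[{"slide":[0,0,-3],"turn":[0,0,0]},{"slide":[0,0,-5],"turn":[0,0,0]},{"slide":[0,0,-5],"turn":[0,0,0]}]'; python3 - <<'E'
from h import *
theta()
for n in ["side","scene"]:
    p,d=snapshot(n); b=(250,165) if n=="side" else (290,150)
    cv2.imwrite(f"pics/{n}12c.png",cv2.resize(p[b[1]:b[1]+90,b[0]:b[0]+110,::-1],None,fx=6.5,fy=6.5,interpolation=2))
E
```

```text
clock: 13.4
tcp_pos: [0.6022, -0.176, 0.1599]
tcp_rot: [0.341, 2.771, -0.06]
force: [-0.2, 0.7, 3.6]
width: 0.0
theta 0.2694 tip al 0.1894 off inner 0.0314 z 0.1854 plate z pct [0.176  0.1796 0.1826] force [-0.6 -0.2  3.8] 13.45
clock: 13.7
tcp_pos: [0.6021, -0.176, 0.1544]
tcp_rot: [0.341, 2.772, -0.06]
force: [-0.3, 0.9, 5.2]
width: 0.0
theta 0.2694 tip al 0.1895 off inner 0.0312 z 0.1799 plate z pct [0.1713 0.175  0.1811] force [-0.  -0.3  4.5] 13.75
```

View pics/side12c.png

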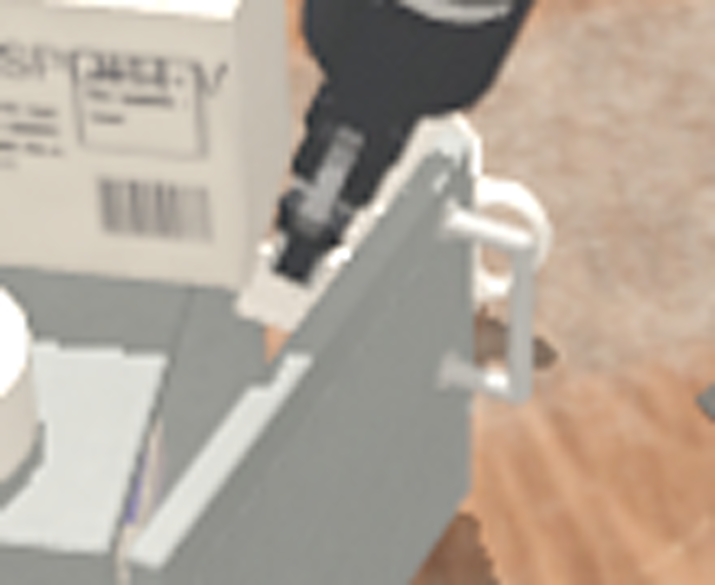

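View pics/scene12c.png

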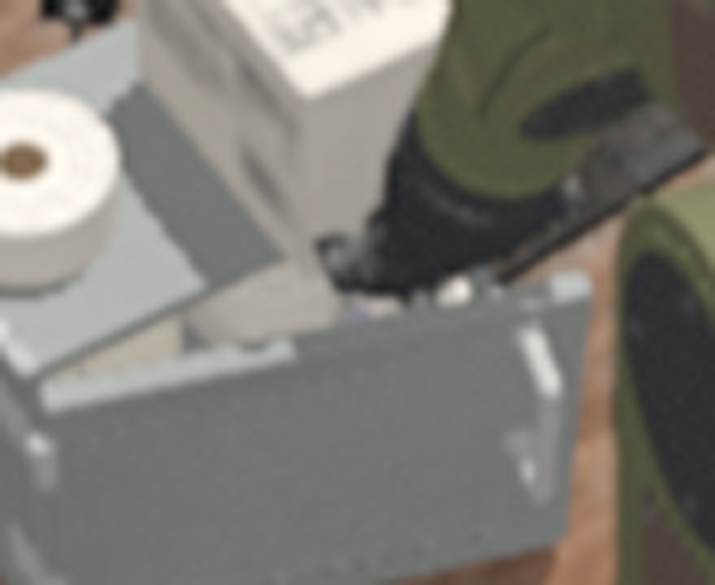

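The plate is pressed about 12 mm (z 0.187→0.175) at 5 N, with the door at 0.269 rad. I press about 3 mm more, then work out the drawing arc.

```bash
python3 -m pendant '[{"slide":[0,0,-2],"turn":[0,0,0]},{"slide":[0,0,-3.5],"turn":[0,0,0]},{"slide":[0,0,-3.5],"turn":[0,0,0]}]'; python3 - <<'E'
from h import *
th0=theta()
R=tool(-14,20);  t0=door(.269,.190,.015+.031,.18)+.027*R.apply([0,0,1])
for th in (.269,.29,.31,.33,.35,.37,.39,.41,.43,.45,.48,.51):
    f=min(1,(th-.269)/.04); R2=tool(-14-np.degrees(th-.269),20)
    p=door(th,.190,.015+.031-.006*f,.18)+.027*R2.apply([0,0,1])
    print(th,((p-t0)*1000).round(1),"turn z",-np.degrees(th-.269).round(1) if 0 else round(-np.degrees(th-.269),1))
E
```

```text
clock: 14.1
tcp_pos: [0.6022, -0.176, 0.1513]
tcp_rot: [0.341, 2.772, -0.06]
force: [0.0, 0.3, 5.6]
width: -0.0003
theta 0.2681 tip al 0.1895 off inner 0.0311 z 0.1767 plate z pct [0.1668 0.1713 0.1806] force [-0.4  0.3  5.6] 14.15
0.269 [0. 0. 0.] turn z -0.0
0.29 [-7.   1.7  0. ] turn z -1.2
0.31 [-13.5   3.4   0. ] turn z -2.3
0.33 [-17.3   4.1   0. ] turn z -3.5
0.35 [-21.1   4.9   0. ] turn z -4.6
0.37 [-24.9   5.8   0. ] turn z -5.8
0.39 [-28.7   6.7   0. ] turn z -6.9
0.41 [-32.5   7.7   0. ] turn z -8.1
0.43 [-36.2   8.8   0. ] turn z -9.2
0.45 [-40.    9.9   0. ] turn z -10.4
0.48 [-45.5  11.8   0. ] turn z -12.1
0.51 [-51.   13.8   0. ] turn z -13.8
```

Pressed about 16 mm. I draw the door slowly, checking the force as I go.

```bash
python3 -m pendant '[{"slide":[-2,0.5,0],"turn":[0,0,-0.4]},{"slide":[-4,1,0],"turn":[0,0,-0.7]},{"slide":[-7,1.7,0],"turn":[0,0,-1.2]},{"slide":[-10,2.5,0],"turn":[0,0,-1.7]},{"slide":[-13,3.3,0],"turn":[0,0,-2.3]},{"slide":[-13,3.3,0],"turn":[0,0,-2.3]}]'; python3 - <<'E'
from h import *
theta()
E
```

```text
clock: 14.65
tcp_pos: [0.5886, -0.1736, 0.1515]
tcp_rot: [0.398, 2.765, -0.073]
force: [-0.3, -1.6, 5.9]
width: -0.0001
theta 0.3401 tip al 0.189 off inner 0.0314 z 0.1769 plate z pct [0.1676 0.1715 0.1799] force [-1.  -1.9  5.6] 14.7
```

```bash
python3 -m pendant '[{"slide":[-4,1,0],"turn":[0,0,-1.2]},{"slide":[-8,2,0],"turn":[0,0,-2.4]},{"slide":[-12,3,0],"turn":[0,0,-3.6]},{"slide":[-16,4,0],"turn":[0,0,-4.8]},{"slide":[-20,5.5,0],"turn":[0,0,-6]},{"slide":[-24,7,0],"turn":[0,0,-7.2]},{"slide":[-28,8.5,0],"turn":[0,0,-8.5]},{"slide":[-32,10,0],"turn":[0,0,-9.7]},{"slide":[-32,10,0],"turn":[0,0,-9.7]}]'; python3 - <<'E'
from h import *
th=theta()
# push arc: contact; tip al .19, command off from 25mm, tip z .196
s=read_state();R0=Ro.from_rotvec(s["tcp_rot"]); t0=np.array(s["tcp_pos"])
for k in np.arange(th,1.5,.1):
    R2=tool(-28-np.degrees(k-th)*.5,20); p=door(k,.190,.015+.018,.200)+.027*R2.apply([0,0,1])
    print(k.round(3),((p-t0)*1000).round(1),np.degrees((R2*R0.inv()).as_rotvec()).round(1))
E
```

```text
clock: 15.45
tcp_pos: [0.5557, -0.1637, 0.1512]
tcp_rot: [0.632, 2.726, -0.116]
force: [-2.3, -2.2, 4.4]
width: -0.0001
theta 0.1035 tip al 0.1906 off inner -0.0481 z 0.1766 plate z pct [0.1674 0.1789 0.1846] force [-1.4 -3.2  5.5] 15.5
0.103 [ 64.5 -13.9  23.4] [ 0.2  0.  -1.9]
0.203 [ 45.1 -12.4  23.4] [ 0.2  0.  -4.7]
0.303 [25.9 -9.1 23.4] [ 0.2 -0.  -7.6]
0.403 [ 7.2 -3.8 23.4] [  0.2  -0.  -10.5]
0.503 [-10.8   3.3  23.4] [  0.2  -0.  -13.3]
0.603 [-28.1  12.1  23.4] [  0.2  -0.  -16.2]
0.703 [-44.4  22.6  23.4] [  0.2  -0.  -19.1]
0.803 [-59.5  34.7  23.4] [  0.2  -0.  -21.9]
0.903 [-73.3  48.2  23.4] [  0.2  -0.  -24.8]
1.003 [-85.7  62.9  23.4] [  0.2  -0.  -27.7]
1.103 [-96.5  78.9  23.4] [  0.2  -0.  -30.5]
1.203 [-105.7   95.8   23.4] [  0.2  -0.  -33.4]
1.303 [-113.2  113.5   23.4] [  0.2  -0.1 -36.3]
1.403 [-118.8  131.8   23.4] [  0.2  -0.1 -39.1]
```

```bash
sed -i 's/def theta(n="side"):/def theta(n="side",g=.26):/; s/    th=.26$/    th=g/' h.py; python3 - <<'E'
from h import *
theta("side",.52); theta("scene",.52)
p,d=snapshot("scene"); cv2.imwrite("pics/scene13c.png",cv2.resize(p[110:270,230:430,::-1],None,fx=3.5,fy=3.5,interpolation=2))
E
```

```text
theta 0.5149 tip al 0.1879 off inner 0.0311 z 0.1766 plate z pct [0.1683 0.1711 0.1786] force [-1.  -3.2  4.8] 15.55
theta 0.5134 tip al 0.188 off inner 0.031 z 0.1766 plate z pct [0.1699 0.1742 0.1825] force [-2.  -3.6  6.5] 15.6
```

View pics/scene13c.png

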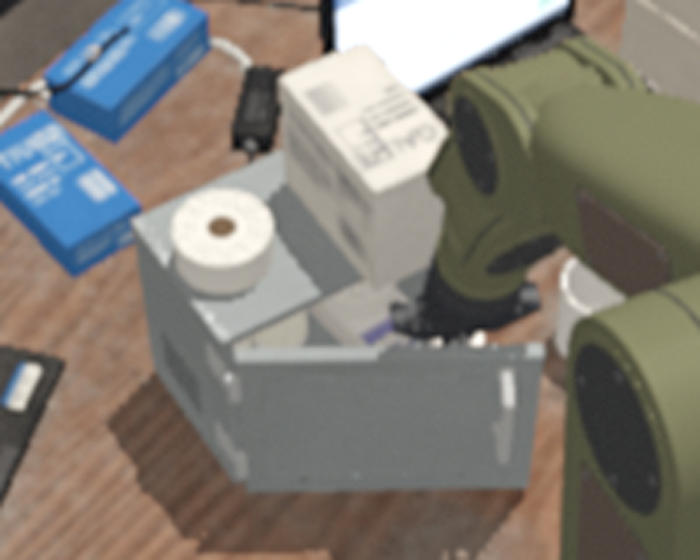

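```bash
python3 - <<'E'
from h import *
th=.514
s=read_state();R0=Ro.from_rotvec(s["tcp_rot"]); x=R0.apply([1,0,0]); psi=np.degrees(np.arctan2(-x[1],-x[0])); print("psi",psi,np.round(s["joint_positions"],2))
R1=tool(psi,20); t0=door(th,.188,.046,.1766)+.027*R1.apply([0,0,1]); print(t0-s["tcp_pos"])
for k in np.arange(th,1.52,.08):
    R2=tool(psi-np.degrees(k-th)*.5,20); p=door(k,.188,.046,.1766)+.027*R2.apply([0,0,1])
    print(k.round(3),((p-t0)*1000).round(1),np.degrees((R2*R1.inv()).as_rotvec()).round(1))
E
```

```text
psi -26.06960708169287 [-0.24  0.14 -0.52  0.56 -0.08  0.2 ]
[-1.19039064e-04  1.14871324e-04 -5.86730411e-05]
0.514 [0. 0. 0.] [0. 0. 0.]
0.594 [-14.2   6.1   0. ] [ 0.   0.  -2.3]
0.674 [-27.9  13.3   0. ] [ 0.   0.  -4.6]
0.754 [-41.   21.6   0. ] [ 0.   0.  -6.9]
0.834 [-53.4  30.9   0. ] [-0.   0.  -9.2]
0.914 [-64.9  41.2   0. ] [  0.    0.  -11.5]
0.994 [-75.6  52.3   0. ] [  0.    0.  -13.8]
1.074 [-85.3  64.2   0. ] [  0.   0. -16.]
1.154 [-94.1  76.9   0. ] [  0.    0.  -18.3]
1.234 [-101.8   90.2    0. ] [  0.    0.  -20.6]
1.314 [-108.4  104.1    0. ] [  0.   -0.  -22.9]
1.394 [-113.9  118.4    0. ] [  0.    0.  -25.2]
1.474 [-118.2  133.2    0. ] [ -0.    0.  -27.5]
```

```bash
python3 -m pendant '[{"slide":[-7,3,0],"turn":[0,0,-1.1]},{"slide":[-14,6,0],"turn":[0,0,-2.3]},{"slide":[-21,9.7,0],"turn":[0,0,-3.4]},{"slide":[-28,13.3,0],"turn":[0,0,-4.6]},{"slide":[-34.5,17.4,0],"turn":[0,0,-5.7]},{"slide":[-41,21.6,0],"turn":[0,0,-6.9]},{"slide":[-47,26,0],"turn":[0,0,-8]},{"slide":[-53.4,31,0],"turn":[0,0,-9.2]},{"slide":[-59,36,0],"turn":[0,0,-10.3]},{"slide":[-65,41,0],"turn":[0,0,-11.5]},{"slide":[-70,46.5,0],"turn":[0,0,-12.6]},{"slide":[-75.6,52.3,0],"turn":[0,0,-13.8]}]'; python3 - <<'E'
from h import *
theta("side",.97)
E
```

```text
clock: 16.65
tcp_pos: [0.4819, -0.1105, 0.1518]
tcp_rot: [0.958, 2.637, -0.169]
force: [1.0, -0.3, 5.5]
width: 0.0001
theta 0.9915 tip al 0.1869 off inner 0.0284 z 0.1766 plate z pct [0.169  0.1717 0.1756] force [0.3 1.7 5.8] 16.7
```

```bash
python3 -m pendant '[{"slide":[-5,6,0],"turn":[0,0,-1.1]},{"slide":[-9.7,12,0],"turn":[0,0,-2.2]},{"slide":[-14,18,0],"turn":[0,0,-3.4]},{"slide":[-18.5,24.6,0],"turn":[0,0,-4.5]},{"slide":[-22.5,31,0],"turn":[0,0,-5.7]},{"slide":[-26.2,38,0],"turn":[0,0,-6.8]},{"slide":[-29.6,45,0],"turn":[0,0,-8]},{"slide":[-32.8,52,0],"turn":[0,0,-9.1]},{"slide":[-35.6,59,0],"turn":[0,0,-10.3]},{"slide":[-38.3,66,0],"turn":[0,0,-11.4]},{"slide":[-40.5,73.5,0],"turn":[0,0,-12.5]},{"slide":[-40.5,73.5,0],"turn":[0,0,-12.5]}]'; python3 - <<'E'
from h import *
theta("side",1.42);theta("scene",1.42)
p,d=snapshot("scene"); cv2.imwrite("pics/scene14.png",p[:,:,::-1])
E
```

```text
clock: 17.7
tcp_pos: [0.4421, -0.0357, 0.1517]
tcp_rot: [1.241, 2.529, -0.218]
force: [1.8, -0.0, 5.2]
width: -0.0002
theta 1.4398 tip al 0.1856 off inner 0.0301 z 0.1772 plate z pct [0.1703 0.1722 0.175 ] force [1.6 0.5 6.3] 17.75
theta 1.4382 tip al 0.1857 off inner 0.03 z 0.1772 plate z pct [0.1694 0.174  0.1789] force [1.7 0.5 6. ] 17.8
```

View pics/scene14.png

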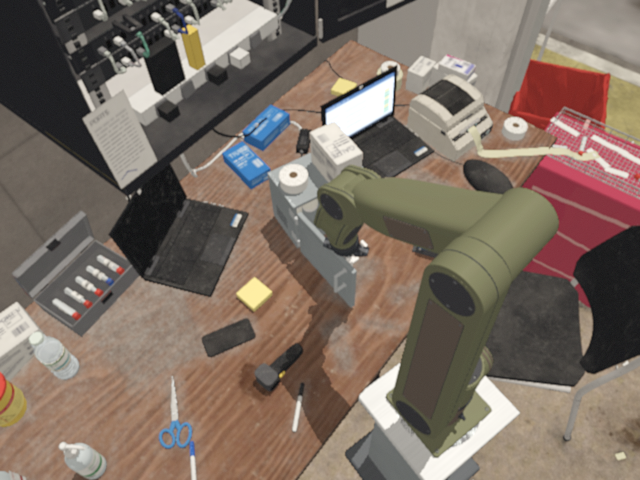

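The door is at 1.44 rad in both views, with the door's free edge near (350,290) in the scene view. I lift straight off and withdraw to the right and up.

```bash
python3 -m pendant '[{"slide":[0,0,10],"turn":[0,0,0]},{"slide":[0,-1,25],"turn":[0,0,0]},{"slide":[0,-5,45],"turn":[0,0,0]},{"slide":[0,-15,75],"turn":[0,0,0]},{"slide":[0,-30,110],"turn":[0,0,0]},{"slide":[-10,-60,130],"turn":[0,0,0]},{"slide":[-20,-90,140],"turn":[0,0,0]},{"slide":[-30,-120,140],"turn":[0,0,0]},{"slide":[-30,-120,140],"turn":[0,0,0]},{"slide":[-30,-120,140],"turn":[0,0,0]},{"slide":[-30,-120,140],"turn":[0,0,0]},{"slide":[-30,-120,140],"turn":[0,0,0]}]'; python3 - <<'E'
from h import *
theta("side",1.42);theta("scene",1.42)
for n in ["scene","side"]:
    p,d=snapshot(n); cv2.imwrite(f"pics/{n}15.png",p[:,:,::-1]); W=cloud(d,camera_info(n))
    for m,nm,W0 in [(0,"now",W),(0,"start",np.load(f"pics/{n}w.npy"))]:
        q=W0-HINGE;a=q@ex;b=q@ey
        k=(W0[...,2]>.338)&(W0[...,2]<.352)&(a>-.05)&(a<.2)&(b>-.3)&(b<-.08); 
        k=cv2.morphologyEx(k.astype(np.uint8),cv2.MORPH_OPEN,np.ones((3,3)))>0
        if k.sum(): print(n,nm,"carton",np.percentile(a[k],[2,98]).round(4),np.percentile(b[k],[2,98]).round(4))
E
```

```text
clock: 18.85
tcp_pos: [0.4104, -0.1558, 0.2899]
tcp_rot: [1.242, 2.533, -0.22]
force: [-0.5, -0.2, 0.2]
width: 0.0001
theta 1.4357 tip al 0.2195 off inner 0.1483 z 0.3155 plate z pct [0.1856 0.1878 0.1894] force [ 0.8 -0.  -0.5] 18.9
theta 1.437 tip al 0.2192 off inner 0.1485 z 0.3156 plate z pct [0.185  0.1888 0.1926] force [ 0.1 -0.2 -0.3] 18.95
scene now carton [-0.001   0.1451] [-0.2177 -0.1349]
scene start carton [-0.0048  0.1399] [-0.2176 -0.1346]
side now carton [-0.001   0.1389] [-0.2155 -0.1329]
side start carton [-0.0063  0.134 ] [-0.2163 -0.1329]
```

View pics/side15.png

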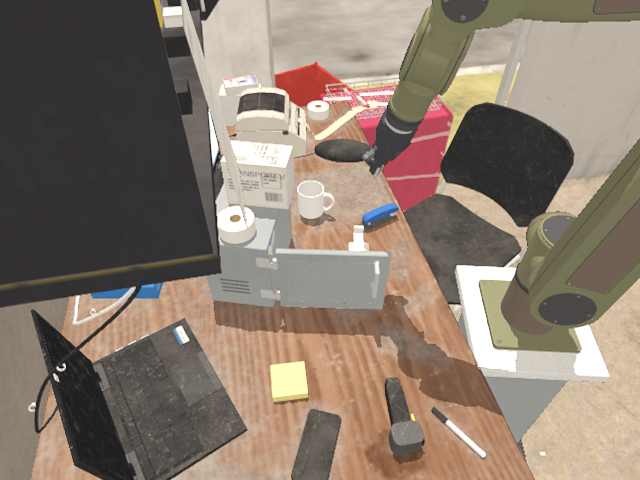

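View pics/scene15.png

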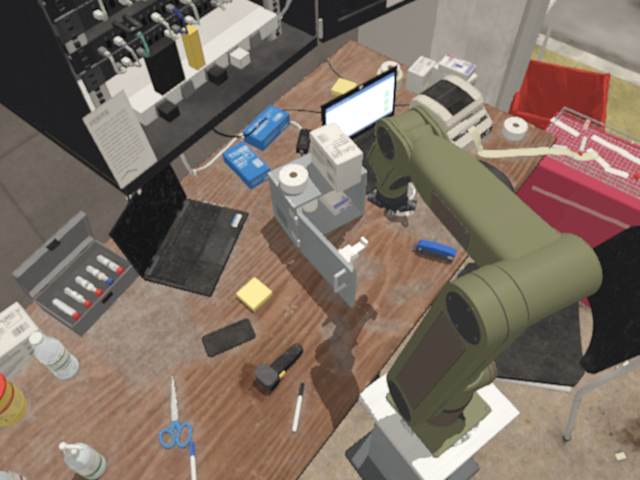

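The door stands open at 1.44 rad with the catch plate back up at z 0.188. The carton is about 5 mm from its start, everything else is in place, and the arm is clear.

```bash
python3 -c "
from rig import *
print(finish_job())"
```

```text
the job is handed in; nothing more can be done
None
```

The cupboard door stands wide open at about 1.44 rad (82°), and I handed the job in at about 19 s of the 46 s allowed. No verdict was reported.

**What I did:** I drew the door ajar by its handle until the catch held. The pull force rose to about 25 N and the door rested at about 0.26–0.27 rad. I then pressed the white plate down about 16 mm and kept it pressed while drawing the door past the catch. I carried it on to 1.44 rad, then lifted off and backed the arm away.

**Last checks:**
- **Door:** scene and side views both gave 1.436–1.437 rad after the hand left.
- **Catch:** the plate was back at z ≈ 0.188 m, so it had sprung up.
- **Robot:** the force reading was near zero and the arm was clear of everything.
- **Things around it:** the label roll, mug, stapler, scanner and note block looked unmoved in the pictures. I did not measure them.

**What disagreed or went wrong:**
- The door rested at about 0.26–0.27 rad, not the stated 0.30, but still above the 0.24 needed.
- The fingertips appeared about 27 mm short of the reported TCP in the depth views, so my first press attempts did not reach the plate properly.
- The second attempt leaned too far: I think the finger knuckles bore on the door's top edge. That gave about 22 N upward and pushed the door back briefly to about 0.22 rad. I backed off and redid it at a 20° lean.
- The hand brushed the carton and shifted it about 5 mm, against the 40 mm allowed.

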